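# Hang the craft pockets and clip them to the travelling board

## Task

Get the display board ready for the craft fair: hang every wooden pocket on a screw of its own, screw head through the round hole and then slid down until it hangs fully home in the narrow slot. Then secure each hung pocket with one of the spring clips from the batten, squeezed over the top edge so that it clamps the pocket's back plate and the board together (a spare clip may stay where it is). Do not knock over the mug, the string or the glue.

Things in the scene. Friction and masses are not known exactly. Their poses are not given: they have to be found in the camera images.
- board: Upright wooden display board on two feet, fixed to the table; 360 mm wide (along its y), 8 mm thick, top edge 150 mm above the table. Origin: on the table under the middle of its front face. x axis points out of the front face (the face that carries the screws, turned away from the robot), z up. The board fills x from -8 to 0 mm.
- batten: Fixed wooden batten, 250 mm long (along its x), 15 mm thick (y), top edge 75 mm above the table, on two blocks. The spring clips are parked on its top edge 80 mm apart. Origin on the table under its middle.
- screw1 (a point): Screw 1 of 3 in the board, 115 mm apart, axis level and 119 mm above the table; the point lies on its axis at the board's front face. Axes as the board's. Shank 8 mm diameter; round head 14 mm diameter, its underside 9 mm and its front 12.5 mm out from the board.
- screw2 (a point): Screw 2 of 3 in the board, 115 mm apart, axis level and 119 mm above the table; the point lies on its axis at the board's front face. Axes as the board's. Shank 8 mm diameter; round head 14 mm diameter, its underside 9 mm and its front 12.5 mm out from the board.
- screw3 (a point): Screw 3 of 3 in the board, 115 mm apart, axis level and 119 mm above the table; the point lies on its axis at the board's front face. Axes as the board's. Shank 8 mm diameter; round head 14 mm diameter, its underside 9 mm and its front 12.5 mm out from the board.
- pocket1: Plywood wall pocket, 0.16 kg; 2 or 3 are present. Back plate 56 wide (y), 110 high, 6 mm thick (x 0 to 6); open-topped box on its front, x 6 to 56, 56 wide, 72 mm high, walls 5. Stands upright, front roughly away from the robot. Origin: foot of the back plate, middle of its rear face; x towards the box, z up. Best gripped across the box's two sides (56 mm, along y) near the rim, about x 32, z 60 mm.
- pocket1_hole (a point): Centre of the 22 mm round hole of the keyhole in the back plate of pocket1, at the rear face, 60 mm above its foot (the box is open behind it, so it shows inside the pocket). An 11 mm wide slot runs up from the hole.
- pocket1_seat (a point): Point in the keyhole slot of pocket1 where the screw's axis lies when the pocket hangs fully home (z 79 mm, at the rear face): 19 mm above the hole's centre. The plate's top edge, 31 mm above this point, is then level with the board's top.
- pocket2: Plywood wall pocket, 0.16 kg; 2 or 3 are present. Back plate 56 wide (y), 110 high, 6 mm thick (x 0 to 6); open-topped box on its front, x 6 to 56, 56 wide, 72 mm high, walls 5. Stands upright, front roughly away from the robot. Origin: foot of the back plate, middle of its rear face; x towards the box, z up. Best gripped across the box's two sides (56 mm, along y) near the rim, about x 32, z 60 mm.
- pocket2_hole (a point): Centre of the 22 mm round hole of the keyhole in the back plate of pocket2, at the rear face, 60 mm above its foot (the box is open behind it, so it shows inside the pocket). An 11 mm wide slot runs up from the hole.
- pocket2_seat (a point): Point in the keyhole slot of pocket2 where the screw's axis lies when the pocket hangs fully home (z 79 mm, at the rear face): 19 mm above the hole's centre. The plate's top edge, 31 mm above this point, is then level with the board's top.
- pocket3: Plywood wall pocket, 0.16 kg; 2 or 3 are present. Back plate 56 wide (y), 110 high, 6 mm thick (x 0 to 6); open-topped box on its front, x 6 to 56, 56 wide, 72 mm high, walls 5. Stands upright, front roughly away from the robot. Origin: foot of the back plate, middle of its rear face; x towards the box, z up. Best gripped across the box's two sides (56 mm, along y) near the rim, about x 32, z 60 mm.
- pocket3_hole (a point): Centre of the 22 mm round hole of the keyhole in the back plate of pocket3, at the rear face, 60 mm above its foot (the box is open behind it, so it shows inside the pocket). An 11 mm wide slot runs up from the hole.
- pocket3_seat (a point): Point in the keyhole slot of pocket3 where the screw's axis lies when the pocket hangs fully home (z 79 mm, at the rear face): 19 mm above the hole's centre. The plate's top edge, 31 mm above this point, is then level with the board's top.
- clip1: Steel spring clip, 24 mm wide (y), parked jaws down on the batten. Origin at the pivot, 12 mm above the batten's edge; x is the opening direction, z up. Jaw pads 28 mm below the pivot; two handle ends (rolls 8 mm thick, along y) 34 mm above it, 52 mm over their outsides as parked. The frame is that of the half at -x and tips a few degrees when squeezed. Meant to be set with the pivot about 12 mm above the edge.
- clip1_jaw (a joint): Opening of clip1 in rad: 0 with the jaws 15 mm apart, +0.4 wide open (26 mm), -0.4 shut. Squeezing the handle ends together along the clip's x with 6 N or more (10 to 20 N is fine) opens it to a stop at +0.4, handles then 38 mm over their outsides; let go, it springs shut.
- clip2: Steel spring clip, 24 mm wide (y), parked jaws down on the batten. Origin at the pivot, 12 mm above the batten's edge; x is the opening direction, z up. Jaw pads 28 mm below the pivot; two handle ends (rolls 8 mm thick, along y) 34 mm above it, 52 mm over their outsides as parked. The frame is that of the half at -x and tips a few degrees when squeezed. Meant to be set with the pivot about 12 mm above the edge.
- clip2_jaw (a joint): Opening of clip2 in rad: 0 with the jaws 15 mm apart, +0.4 wide open (26 mm), -0.4 shut. Squeezing the handle ends together along the clip's x with 6 N or more (10 to 20 N is fine) opens it to a stop at +0.4, handles then 38 mm over their outsides; let go, it springs shut.
- clip3: Steel spring clip, 24 mm wide (y), parked jaws down on the batten. Origin at the pivot, 12 mm above the batten's edge; x is the opening direction, z up. Jaw pads 28 mm below the pivot; two handle ends (rolls 8 mm thick, along y) 34 mm above it, 52 mm over their outsides as parked. The frame is that of the half at -x and tips a few degrees when squeezed. Meant to be set with the pivot about 12 mm above the edge.
- clip3_jaw (a joint): Opening of clip3 in rad: 0 with the jaws 15 mm apart, +0.4 wide open (26 mm), -0.4 shut. Squeezing the handle ends together along the clip's x with 6 N or more (10 to 20 N is fine) opens it to a stop at +0.4, handles then 38 mm over their outsides; let go, it springs shut.
- mug: White mug with handle, 78 mm across, 95 mm high, a bystander; origin in the middle of its underside, z up.
- spool: Cone of string, 72 mm across its foot, 100 mm high, a bystander; origin in the middle of its underside, z up.
- glue: Glue bottle, 44 mm across, 120 mm high, a bystander; origin in the middle of its underside, z up.
- dispenser: Heavy tape dispenser, 160 x 56 mm, 84 mm high, fixed, a bystander; origin in the middle of its underside. It and the batten stand on either side of the board, either way round.
Not all that is in view belongs to the job. What is shaped like the pocket2 but black or orange is not meant.

How it is judged:
At the end, for the whole second after the job is handed in: Every pocket present hangs upright (within 0.25 rad) and still with its slot seated on a screw (seat point within 7 mm of the screw point), and for each pocket one clip, upright within 0.5 rad and still, presses on both that pocket and the board with more than 0.3 N ((distance between pocket1_seat and screw1 below 0.007 m or distance between pocket1_seat and screw2 below 0.007 m or distance between pocket1_seat and screw3 below 0.007 m) and angle between each of pocket1, pocket2, pocket3's own z axis and vertical below 0.25 rad and linear speed of each of pocket1, pocket2, pocket3 below 0.02 m/s and ((contact force between clip1 and pocket1 above 0.3 N and contact force between clip1 and board above 0.3 N and angle between clip1's own z axis and vertical below 0.5 rad and linear speed of clip1 below 0.02 m/s) or (contact force between clip2 and pocket1 above 0.3 N and contact force between clip2 and board above 0.3 N and angle between clip2's own z axis and vertical below 0.5 rad and linear speed of clip2 below 0.02 m/s) or (contact force between clip3 and pocket1 above 0.3 N and contact force between clip3 and board above 0.3 N and angle between clip3's own z axis and vertical below 0.5 rad and linear speed of clip3 below 0.02 m/s)) and (distance between pocket2_seat and screw1 below 0.007 m or distance between pocket2_seat and screw2 below 0.007 m or distance between pocket2_seat and screw3 below 0.007 m) and ((contact force between clip1 and pocket2 above 0.3 N and contact force between clip1 and board above 0.3 N and angle between clip1's own z axis and vertical below 0.5 rad and linear speed of clip1 below 0.02 m/s) or (contact force between clip2 and pocket2 above 0.3 N and contact force between clip2 and board above 0.3 N and angle between clip2's own z axis and vertical below 0.5 rad and linear speed of clip2 below 0.02 m/s) or (contact force between clip3 and pocket2 above 0.3 N and contact force between clip3 and board above 0.3 N and angle between clip3's own z axis and vertical below 0.5 rad and linear speed of clip3 below 0.02 m/s)) and (distance between pocket3_seat and screw1 below 0.007 m or distance between pocket3_seat and screw2 below 0.007 m or distance between pocket3_seat and screw3 below 0.007 m) and ((contact force between clip1 and pocket3 above 0.3 N and contact force between clip1 and board above 0.3 N and angle between clip1's own z axis and vertical below 0.5 rad and linear speed of clip1 below 0.02 m/s) or (contact force between clip2 and pocket3 above 0.3 N and contact force between clip2 and board above 0.3 N and angle between clip2's own z axis and vertical below 0.5 rad and linear speed of clip2 below 0.02 m/s) or (contact force between clip3 and pocket3 above 0.3 N and contact force between clip3 and board above 0.3 N and angle between clip3's own z axis and vertical below 0.5 rad and linear speed of clip3 below 0.02 m/s))); the robot touches nothing.
It fails at once if the mug is knocked over (angle between mug's own z axis and vertical above 0.6 rad).
It fails at once if the spool is knocked over (angle between spool's own z axis and vertical above 0.6 rad).
It fails at once if the glue is knocked over (angle between glue's own z axis and vertical above 0.6 rad).
Of pocket1, pocket2, pocket3 only 2 to 3 are there at a start; the rules pass over those that are not, and their reading is None.
At some moment in a run one of pocket1, pocket2, pocket3 may be knocked a few centimetres aside while the robot is not near it.
It also fails if it takes over 210 s, if anything falls off the work surface, if the arm or the gripper's body presses on something with over 40 N, if the wrist force passes 120 N, or if a joint passes its speed limit or range.

## Robot

A 6-joint arm with a two-finger parallel gripper is mounted at the origin on the work surface. World frame = base frame: x ahead of the robot, y to its left, z up, the work surface at z = 0. Lengths are in m, angles in rad, forces in N, time in s.
With the tool pointing down it reaches from about 0.375 to 0.975 m from the base axis. Payload 3.8 kg.
Tool frame: the origin (TCP) lies where the fingers leave the gripper's body, on its centre line; the fingertips stand 73 mm ahead of it and the grasp point (between the pads) lies 54 mm ahead of it (nose_length is the distance from the TCP to the fingertips, in m); z points along the fingers, y is the line along which they close (so a half turn about z gives the same grasp; the last joint's range is limited). The gripper opens to 85 mm and grips with 20 to 120 N. Pads are 22 mm wide; open, the fingers measure 114 mm over their backs; the gripper's body (76 mm by 85 mm) begins 54 mm behind the grasp point. The pads swing forward as they close: fully open they stand 13 mm farther back than shut.
Start: joints at [1.071, 0.264, 1.604, -0, 1.274, -0.037], TCP at [0.301, 0.604, 0.304] pointing down, gripper open.
Joint ranges: [-2.63, 2.63], [-0.94, 2.18], [0.31, 2.57], [-1.31, 4.45], [0, 2.66], [-2.55, 2.55]. Speed limits (rad/s): [2.57, 2.57, 3.14, 3.14, 3.14, 3.14].

## Interface

Orientations are given as a rotation vector (axis times angle).
In Python, from workcell import read_state, read_camera, calibration, finish_job, look_for, cut_out, tip_of, nose_length gives the robot as it stands.
- The arm moves only by the tool step_arm, never from a script. Its argument "targets" is a list of rows, each a list of 3 entries, a list of its own where there are three numbers: the turn, a rotation vector about the tool's x, y, z in rad, then the shift along the tool's x, y, z in mm, then the finger opening in mm, from 0 to 85.4. In form: [[[ax, ay, az], [x, y, z], grip], ...]. A call has 1 to 5 rows; each row shifts and turns the commanded pose from where the row before left it, along the tool's axes as they then stand; what a row does not reach is not made up. A row lasts 1/12 s, in which the tool goes at most 41.7 mm and 7.16 degrees, less where a joint would pass 70% of its speed; a pose out of reach is approached as far as the arm can. A call with a gripper value outside its range is refused whole. The fingers move at their own pace and stop on an object; "grip_force" is the grip in N (left out, the last holds). Time passes only in rows, so rows that do not move let the fingers close. It gives the time, the measured TCP pose, the force, the opening and the grip force at its end, in the units of the state.
- read_state(): the state, without advancing time (a new reading comes with each control period).
- read_camera(name): name is "scene" or "top" or "wrist"; returns the picture (420x560x3 uint8, red, green, blue); there is no depth.
- calibration(name): a dict with "camera_matrix" (3x3 intrinsics, pixels), "R" (3x3) and "t" (3): a world point X has camera coordinates R X + t. Camera axes: x right, y down, z forward; pixel columns grow to the right and rows downward; lengths in m; the calibration is good to about 2 mm. A picture is of the moment at which its call begins: read the wrist's pose just before it. calibration takes no time and is no camera call; for the wrist camera it gives the pose at the moment of the call.
- finish_job(): hands the job in; it is judged then, once.
Trained networks look in the newest picture that a camera, given by its name, has taken for a name from the list of things; names that differ only in an ending like _2 or _b are one class to them, and where a whole thing is asked for, a point or a joint stands for the part that bears it (a point fixed in the world has none). Each returns a list of dicts, best first, with "score" (0 to 1); they miss things now and then, are a little off and sometimes report something else, mostly with a low value. They report only what shows in the picture. A call takes as long as a camera call. They do not tell look-alikes from the thing itself.
- look_for(camera, query): "extent" ([left, top, right, bottom] in pixels, round what is visible of it).
- cut_out(camera, query): "region" (420x560 bool, what is visible of it) and "extent" ([left, top, right, bottom] in pixels, round what is visible of it).
- tip_of(camera, query): "at" ([row, column] in pixels: a listed point, or the origin of a listed thing).
The state is a dict: "time": time; "q": joint angles; "joint_vel": joint speeds; "joint_torque": joint torques, N m; "tool_pos": TCP position; "tcp_rot": TCP orientation; "wrist_force": force on the tool from outside, world axes, zero at the start; "torque": the same for the moment, N m; "width": opening from 0.0 (shut) to 1.0 (fully open); "grip_force": force on a finger pad.
Only numpy, scipy, OpenCV 4.12 (cv2) and the standard library are available. Lean on these libraries where they do the work, as an engineer would, in place of code of your own. Each camera call takes 0.05 s, during which the arm holds its last target. There are 200 camera calls.

## Working session

There is one attempt and no reset: what is moved stays moved. The work goes in short steps, Python scripts to look and compute and a tool call to move; the robot and the scene stay as the last step left them, time stands still between calls to the robot, and variables do not carry over. Pictures are saved under pics/ and viewed, at most 14 in all, crops included, and the job is handed in when it is done.

Besides the shell and the picture viewer there is one more tool, called after ">>>" as name([rows], argument=value, ...), one row to a line, values as JSON. step_arm: Moves the arm, as the interface text tells. Its arguments: {"type":"object","properties":{"targets":{"type":"array","items":{"type":"array"}},"grip_force":{"type":"number"}},"required":["targets"]}

```bash
mkdir -p pics; ls
cat > h.py <<'E'
import numpy as np, cv2
from scipy.spatial.transform import Rotation as R
from workcell import *
def P(c):
    k=calibration(c); return np.array(k["camera_matrix"])@np.c_[np.array(k["R"]),np.array(k["t"])]
def tri(obs): # obs list of (P,(row,col))
    A=[]
    for p,(r,c) in obs: A+= [c*p[2]-p[0], r*p[2]-p[1]]
    X=np.linalg.svd(np.array(A))[2][-1]; return X[:3]/X[3]
def ray(c,rc,z=None):
    k=calibration(c);K=np.array(k["camera_matrix"]);Rm=np.array(k["R"]);t=np.array(k["t"])
    o=-Rm.T@t;d=Rm.T@np.linalg.inv(K)@[rc[1],rc[0],1]
    return o+d*(z-o[2])/d[2]
def save(c,n):
    im=read_camera(c); cv2.imwrite('pics/'+n+'.png',im[:,:,::-1]); return im
E
python3 - <<'E'
from h import *
s=read_state(); print(s)
for c in ("scene","top","wrist"):
    save(c,c+"0"); k=calibration(c); print(c,np.round(-np.array(k["R"]).T@k["t"],3),np.round(k["R"],2).tolist(),np.round(k["camera_matrix"],0).tolist())
a,b=cv2.imread('pics/scene0.png'),cv2.imread('pics/top0.png')
E
```

```text
pics
{'time': 0.0, 'q': array([ 1.07115853e+00,  2.64764196e-01,  1.60536530e+00,  6.46473352e-06,
        1.27369223e+00, -3.68964689e-02]), 'joint_vel': array([-0.00108635, -0.0010157 ,  0.00148887, -0.00015975, -0.00034649,
        0.00037516]), 'joint_torque': array([-1.30141139e-03, -5.15099502e+01, -3.67322302e+01, -2.02826927e-04,
        1.27204557e-02, -1.03076442e-05]), 'tool_pos': array([0.30105036, 0.60351889, 0.3025591 ]), 'tcp_rot': array([-0.72027015, -3.05729529,  0.00337297]), 'wrist_force': array([0.42385786, 0.63987575, 0.19078889]), 'torque': array([ 0.01101489,  0.02867181, -0.01014322]), 'grip_force': 0.0, 'width': 1.001522950274847}
scene [1.414 0.78  0.992] [[-0.7, 0.72, -0.01], [0.45, 0.43, -0.78], [-0.56, -0.55, -0.63]] [[543.0, 0.0, 287.0], [0.0, 543.0, 215.0], [0.0, 0.0, 1.0]]
top [0.52  0.02  1.073] [[-0.01, -1.0, 0.02], [-0.99, 0.0, -0.11], [0.11, -0.02, -0.99]] [[456.0, 0.0, 277.0], [0.0, 456.0, 206.0], [0.0, 0.0, 1.0]]
wrist [0.243 0.633 0.373] [[0.45, 0.9, -0.0], [0.86, -0.43, 0.26], [0.23, -0.12, -0.97]] [[348.0, 0.0, 275.0], [0.0, 348.0, 213.0], [0.0, 0.0, 1.0]]
```

View pics/scene0.png

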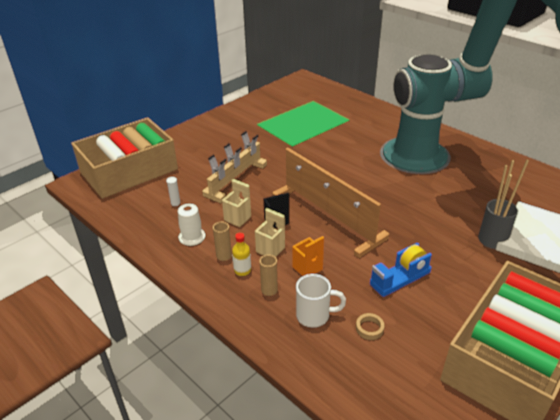

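View pics/top0.png

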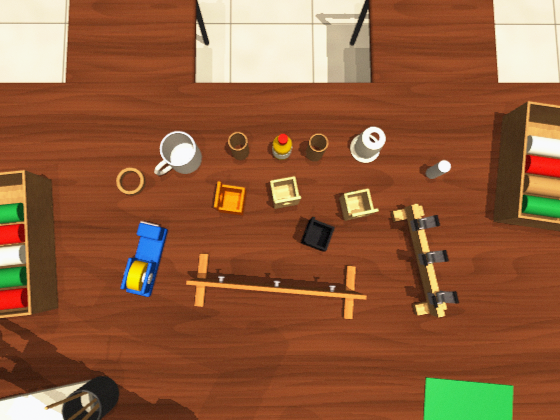

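The scene shows two wooden pockets (top view about (285,192) and (357,205)), with orange and black decoys next to them. The three screws are near (221,279), (277,283) and (333,288). Three clips sit on the batten to the right.

Run:
```python
from h import *
for q in ("pocket1","pocket1_hole","pocket1_seat","screw1","clip1","board","batten","mug","glue","spool"):
    for c in ("scene","top"):
        r=tip_of(c,q); print(q,c,[(round(d["score"],2),np.round(d["at"],1).tolist()) for d in r if d["score"]>.15])
```

```text
pocket1 scene [(0.91, [243.8, 277.3]), (0.83, [211.8, 240.3]), (0.81, [273.8, 314.4]), (0.6, [224.6, 280.6])]
pocket1 top [(0.82, [230.1, 305.5]), (0.78, [202.3, 216.9]), (0.61, [206.2, 282.5]), (0.6, [220.0, 358.0])]
pocket1_hole scene [(0.97, [193.5, 242.5])]
pocket1_hole top [(0.59, [257.8, 146.8]), (0.5, [212.7, 360.9]), (0.43, [282.4, 224.0]), (0.24, [202.8, 284.0])]
pocket1_seat scene [(0.57, [191.0, 239.4])]
pocket1_seat top [(0.94, [213.1, 361.6])]
screw1 scene [(0.67, [163.1, 298.6]), (0.61, [202.4, 359.7]), (0.56, [183.0, 326.2])]
screw1 top [(0.77, [290.3, 276.4]), (0.77, [283.0, 222.5]), (0.57, [290.7, 327.7])]
clip1 scene [(0.75, [158.7, 234.0]), (0.64, [228.0, 277.6]), (0.63, [168.5, 220.9]), (0.49, [145.7, 250.2])]
clip1 top [(0.93, [297.9, 438.8]), (0.71, [257.1, 429.7]), (0.68, [221.3, 421.8])]
board scene [(0.82, [215.9, 328.2])]
board top [(0.7, [282.1, 274.0])]
batten scene [(0.9, [179.4, 234.9])]
batten top [(0.68, [257.3, 414.5]), (0.41, [157.3, 183.3]), (0.35, [260.0, 151.5])]
mug scene [(0.58, [311.5, 309.9])]
mug top [(0.87, [157.2, 181.7]), (0.46, [292.5, 329.8]), (0.26, [152.2, 282.2])]
glue scene [(0.61, [311.9, 311.3])]
glue top []
spool scene [(0.94, [237.1, 192.5])]
spool top [(0.85, [150.8, 366.3])]
```

Run:
```python
from h import *
S,T=P("scene"),P("top")
f=lambda a,b:tri([(S,a),(T,b)])
D={"pA":((243.8,277.3),(206.2,282.5)),"pB":((211.8,240.3),(220,358)),"pBseat":((191,239.4),(213.1,361.6)),
"s1":((202.4,359.7),(283,222.5)),"s2":((183,326.2),(290.3,276.4)),"s3":((163.1,298.6),(290.7,327.7)),
"board":((215.9,328.2),(282.1,274)),"c1":((168.5,220.9),(221.3,421.8)),"c2":((158.7,234),(257.1,429.7)),"c3":((145.7,250.2),(297.9,438.8)),"batten":((179.4,234.9),(257.3,414.5)),
"orange":((273.8,314.4),(202.3,216.9)),"black":((224.6,280.6),(230.1,305.5))}
for k,(a,b) in D.items():
    X=f(a,b)
    print(k,np.round(X,3), 'res', np.round(np.array([(p@np.r_[X,1])[1::-1]/(p@np.r_[X,1])[2]-np.array(o) for p,o in((S,a),(T,b))]).ravel(),1))
```

```text
pA [ 0.644 -0.013  0.003] res [ 0.1  0.5 -0.6  0.7]
pB [ 0.613 -0.195 -0.003] res [ 0.2  1.2 -1.5  1.6]
pBseat [ 0.62  -0.185  0.082] res [ 0.2  0.8 -1.1  1.1]
s1 [0.469 0.118 0.118] res [ 0.  -0.6  0.7 -0.8]
s2 [0.459 0.001 0.118] res [ 0.   1.6 -2.   2.3]
s3 [ 0.459 -0.104  0.136] res [ 0.1  1.7 -2.2  2.5]
board [0.465 0.011 0.01 ] res [-0.  -0.5  0.6 -0.7]
c1 [ 0.594 -0.306  0.092] res [-0.4 -1.6  2.1 -2.3]
c2 [ 0.52  -0.327  0.081] res [-0.1 -0.5  0.6 -0.7]
c3 [ 0.434 -0.344  0.082] res [-0. -0.  0. -0.]
batten [ 0.523 -0.322  0.007] res [ 0.1  0.7 -0.9  1. ]
orange [0.657 0.138 0.002] res [ 0.   1.8 -1.8  2.1]
black [ 0.584 -0.064  0.007] res [-0.1 -0.5  0.6 -0.7]
```

>>> step_arm([
  [[0,0,-0.1155],[0,0,0],85],
  [[0,0,-0.1155],[0,0,0],85],
  [[0,0,-0.1155],[0,0,0],85],
  [[0,0,-0.1155],[0,0,0],85],
])

```text
time: 1.48
tool_pos: [0.3014, 0.604, 0.3039]
tcp_rot: [-0.008, 3.142, -0.0]
wrist_force: [-0.2, -0.1, 0.0]
width: 0.998
grip_force: 0.0
```

>>> step_arm([
  [[0,0,0],[-17,-35,-2],85],
  [[0,0,0],[-17,-35,-2],85],
  [[0,0,0],[-17,-35,-2],85],
  [[0,0,0],[-17,-35,-2],85],
  [[0,0,0],[-17,-35,-2],85],
])

```text
time: 1.9
tool_pos: [0.3866, 0.4274, 0.3141]
tcp_rot: [0.0, 3.141, 0.0]
wrist_force: [0.3, 0.4, -0.4]
width: 0.994
grip_force: 0.0
```

>>> step_arm([
  [[0,0,0],[-17,-35,-2],85],
  [[0,0,0],[-17,-35,-2],85],
  [[0,0,0],[-17,-35,-2],85],
  [[0,0,0],[-17,-35,-2],85],
  [[0,0,0],[-17,-35,-2],85],
])

```text
time: 2.32
tool_pos: [0.4715, 0.2521, 0.3243]
tcp_rot: [0.001, 3.141, 0.0]
wrist_force: [1.2, 0.0, -0.2]
width: 0.995
grip_force: 0.0
```

>>> step_arm([
  [[0,0,0],[-17,-35,-2],85],
  [[0,0,0],[-17,-35,-2],85],
  [[0,0,0],[-17,-35,-2],85],
  [[0,0,0],[-17,-35,-2],85],
  [[0,0,0],[-17,-35,-2],85],
])

```text
time: 2.73
tool_pos: [0.5564, 0.0769, 0.3343]
tcp_rot: [0.001, 3.141, 0.0]
wrist_force: [0.8, 0.1, 0.7]
width: 0.996
grip_force: 0.0
```

>>> step_arm([
  [[0,0,0],[-17,-35,-2],85],
  [[0,0,0],[-17,-35,-2],85],
  [[0,0,0],[-17,-35,-2],85],
  [[0,0,0],[-17,-35,-2],85],
  [[0,0,0],[0,0,0],85],
])

```text
time: 3.15
tool_pos: [0.6262, -0.0675, 0.3422]
tcp_rot: [0.009, 3.139, -0.006]
wrist_force: [0.6, 0.3, 1.1]
width: 0.997
grip_force: 0.0
```

Run:
```python
from h import *
save("wrist","w1"); print(read_state()["tool_pos"])
for q in ("pocket1","pocket1_hole","pocket1_seat","board","glue"):
    r=tip_of("wrist",q); print(q,[(round(d["score"],2),np.round(d["at"],1).tolist()) for d in r if d["score"]>.15])
```

```text
[ 0.62493379 -0.06468669  0.34186117]
pocket1 [(0.9, [198.8, 441.7]), (0.78, [139.8, 280.5]), (0.75, [167.5, 176.7]), (0.61, [172.5, 158.1]), (0.56, [189.9, 315.2]), (0.33, [281.5, 499.4])]
pocket1_hole [(0.63, [172.2, 158.1])]
pocket1_seat [(0.69, [173.5, 155.8])]
board [(0.59, [22.8, 341.1])]
glue []
```

View pics/w1.png

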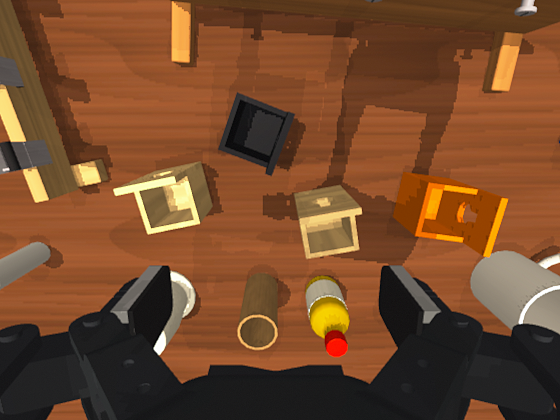

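The picture shows pocket A at about (328,220), with its plate's rear face towards the board, and pocket B at about (175,200). I'll zoom in to get the plate edges.

Run:
```python
import cv2,numpy as np
im=cv2.imread('pics/w1.png')
a=cv2.resize(im[170:270,280:380],None,fx=4,fy=4,interpolation=cv2.INTER_CUBIC)
b=cv2.resize(im[150:250,110:210+5][:, :100],None,fx=4,fy=4,interpolation=cv2.INTER_CUBIC)
o=np.hstack([b,a])
for i in range(0,800,40): cv2.line(o,(i,0),(i,6),(0,255,0),1)
for i in range(0,400,40): cv2.line(o,(0,i),(6,i),(0,255,0),1)
cv2.imwrite('pics/z1.png',o)
```

```text
(no output)
```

View pics/z1.png

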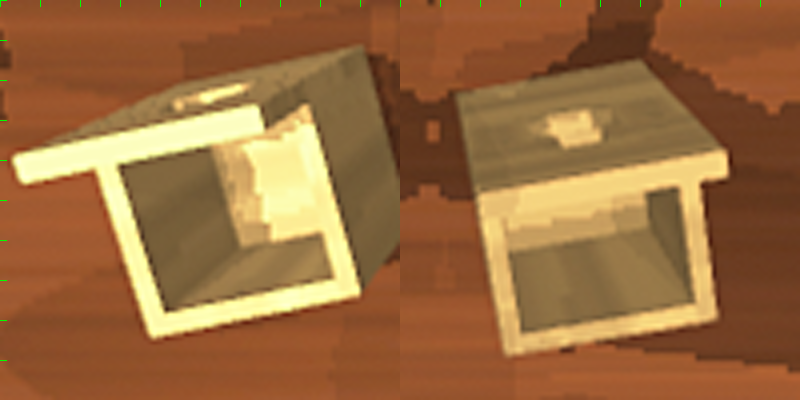

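```bash
cat >> h.py <<'E'
def plate(c,l,r,z=.11):
    """l,r: (row,col) rear top-edge ends; returns mid, yaw of pocket x axis (pocket +y = image right = world +y)"""
    a,b=ray(c,l,z),ray(c,r,z); d=b-a
    return (a+b)/2, np.arctan2(d[1],d[0])-np.pi/2, np.linalg.norm(d)
def plan(xy,yaw,zt):
    """tool y axis at world angle yaw+90deg; TCP at xy,zt. prints turn and tool shift (after turn)"""
    s=read_state(); Q=R.from_rotvec(s["tcp_rot"]).as_matrix()
    cur=np.arctan2(Q[1,1],Q[0,1])
    az=-((yaw+np.pi/2-cur+np.pi/2)%np.pi-np.pi/2)
    Q2=Q@R.from_rotvec([0,0,az]).as_matrix()
    print("turn",round(az,3),"shift mm",np.round(1000*Q2.T@(np.r_[xy,zt]-s["tool_pos"]),1),"tilt",np.round(Q[:2,2],4),'q',np.round(s["q"],2))
E
python3 - <<'E'
from h import *
out={}
for n,l,r,fl,fr in (("A",(218,299.3),(207.8,361),(258.8,307),(249.5,359)),("B",(189.5,113),(175.8,174.2),(234.5,148),(223.3,200))):
    m,y,w=plate("wrist",l,r); m2,y2,w2=plate("wrist",fl,fr,.072)
    u=np.array([np.cos(y),np.sin(y)]); print(n,np.round(m,4),round(y,3),round(w,4),"front",np.round(m2,4),round(y2,3),round(w2,4),"sep",np.round((m2-m)[:2]@u,4),np.round((m2-m)[:2]@[-u[1],u[0]],4))
    yy=(y+y2)/2;u=np.array([np.cos(yy),np.sin(yy)]); c=(m2[:2]-u*.056+m[:2])/2; print("  rear",c,"yaw",yy); plan(c+.032*u,yy,.062+.054)
E
```

```text
A [ 0.6401 -0.0105  0.11  ] 0.172 0.056 front [6.951e-01 6.000e-04 7.200e-02] 0.192 0.055 sep 0.0561 0.0016
  rear [ 0.64003779 -0.01000124] yaw 0.18195075967319374
turn -0.181 shift mm [-57.6  45.9 225.8] tilt [-0.0005  0.0004] q [-0.14  0.15  1.67  0.    1.32 -1.71]
B [ 0.6128 -0.1758  0.11  ] 0.22 0.0563 front [ 0.6676 -0.1637  0.072 ] 0.22 0.0556 sep 0.0561 -0.0002
  rear [ 0.61282932 -0.17584633] yaw 0.21970816129433024
turn -0.219 shift mm [   3.4 -111.   225.7] tilt [-0.0005  0.0004] q [-0.14  0.15  1.67  0.    1.32 -1.71]
```

>>> step_arm([
  [[0,0,0],[27,37,10],85],
  [[0,0,0],[28,38,10],85],
  [[0,0,0],[0,0,0],85],
  [[0,0,0],[0,0,0],85],
])

```text
time: 3.78
tool_pos: [0.5735, 0.0072, 0.3235]
tcp_rot: [0.006, -3.14, -0.0]
wrist_force: [0.8, 0.3, -0.1]
width: 0.995
grip_force: 0.0
```

Run:
```python
from h import *
import json
save("wrist","w2"); print(P("wrist").tolist()); json.dump(P("wrist").tolist(),open("p2.json","w"))
for q in ("screw1","board"):
    r=tip_of("wrist",q); print(q,[(round(d["score"],2),np.round(d["at"],1).tolist()) for d in r if d["score"]>.15])
r=look_for("wrist","screw1"); print([(round(d["score"],2),np.round(d["extent"],1).tolist()) for d in r if d["score"]>.15])
```

```text
[[70.84823378828443, 348.29154728605687, -265.57931131192686, 66.77415172012115], [391.6208168780796, 1.355875466730085, -114.38627353005565, -154.50900878524587], [0.26177965179538315, 0.0009871013733421619, -0.9651271623660626, 0.247765402738307]]
screw1 [(0.74, [40.7, 113.8]), (0.63, [54.0, 274.3]), (0.63, [72.1, 428.8])]
board [(0.92, [74.3, 270.8])]
[(0.77, [0.0, 0.9, 553.7, 146.4])]
```

>>> step_arm([
  [[0,0,0],[20,-40,0],85],
  [[0,0,0],[20,-40,0],85],
  [[0,0,0],[0,0,0],85],
  [[0,0,0],[0,0,0],85],
])

```text
time: 4.32
tool_pos: [0.5385, -0.0723, 0.325]
tcp_rot: [0.008, 3.14, -0.0]
wrist_force: [0.1, 0.2, -0.3]
width: 0.996
grip_force: 0.0
```

Run:
```python
from h import *
import json
save("wrist","w3"); json.dump(P("wrist").tolist(),open("p3.json","w"))
for q in ("screw1","board"):
    r=tip_of("wrist",q); print(q,[(round(d["score"],2),np.round(d["at"],1).tolist()) for d in r if d["score"]>.15])
r=look_for("wrist","screw1"); print([(round(d["score"],2),np.round(d["extent"],1).tolist()) for d in r if d["score"]>.15])
a,b=[cv2.imread(f'pics/w{i}.png') for i in (2,3)]
cv2.imwrite('pics/z2.png',cv2.resize(np.vstack([a[:200],b[:200]]),(800,571)))
```

```text
screw1 [(0.92, [115.3, 528.0]), (0.86, [93.2, 228.8]), (0.75, [101.4, 376.5])]
board [(0.74, [108.3, 344.7]), (0.35, [261.9, 165.3])]
[(0.67, [121.5, 21.5, 559.5, 178.8])]
```

View pics/z2.png

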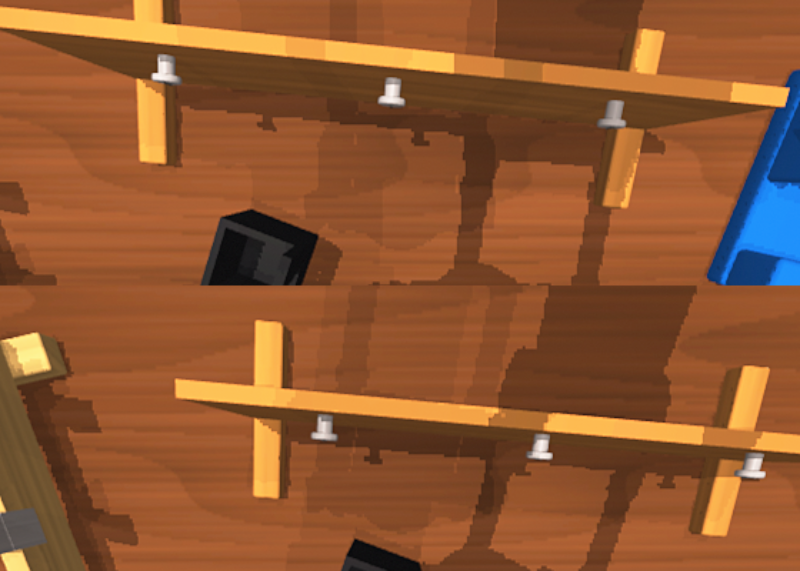

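Both views show the board's top edge and all three screw heads; the networks' screw points fall on the shanks. I'll triangulate them and compute the board line.

Run:
```python
from h import *
import json
P2,P3=[np.array(json.load(open(f"p{i}.json"))) for i in (2,3)]
def rz(p,rc,z):
    A=np.array([rc[1]*p[2]-p[0],rc[0]*p[2]-p[1]]); return np.r_[np.linalg.solve(A[:,:2],-A[:,2]*z-A[:,3]),z]
for i,(p,l,r) in enumerate(((P2,(19,0),(74,550)),(P3,(78,124),(116,560)))):
    a,b=rz(p,l,.15),rz(p,r,.15); d=b-a; print("edge",np.round(a,4),np.round(b,4),"yaw",np.arctan2(d[1],d[0])-np.pi/2, "x at y=0",a[0]-a[1]*d[0]/d[1])
for n,a,b in (("s3",(40.7,113.8),(93.2,228.8)),("s2",(54,274.3),(101.4,376.5)),("s1",(72.1,428.8),(115.3,528))):
    print(n,np.round(tri([(P2,a),(P3,b)]),4),np.round(rz(P2,a,.119),4),np.round(rz(P3,b,.119),4))
```

```text
edge [ 0.4496 -0.1688  0.15  ] [0.481  0.1866 0.15  ] yaw -0.0880106507373708 x at y=0 0.46452890934203883
edge [ 0.448 -0.171  0.15 ] [0.473  0.1225 0.15  ] yaw -0.08525321037123224 x at y=0 0.4625664937013379
s3 [ 0.4576 -0.1047  0.1331] [ 0.4559 -0.1113  0.119 ] [ 0.4556 -0.106   0.119 ]
s2 [0.463  0.0056 0.1176] [0.4644 0.005  0.119 ] [0.4619 0.0057 0.119 ]
s1 [0.4747 0.1182 0.1241] [0.4763 0.1194 0.119 ] [0.4723 0.1224 0.119 ]
```

Run:
```python
from h import *
u=lambda y:np.array([np.cos(y),np.sin(y)])
plan(np.array([.640,-.010])+.032*u(.182),.182,.12)
read_camera("top"); print([(round(d["score"],2),np.round(d["at"],1).tolist()) for d in tip_of("top","pocket1")])
```

```text
turn -0.182 shift mm [-141.8   40.3  204.7] tilt [0.0007 0.0003] q [-0.17  0.    1.86  0.    1.28 -1.74]
[(0.72, [206.0, 284.0]), (0.63, [201.3, 223.9]), (0.36, [224.4, 423.6])]
```

>>> step_arm([
  [[0,0,-0.091],[0,0,0],85],
  [[0,0,-0.091],[0,0,0],85],
  [[0,0,0],[-35.5,10,10],85],
  [[0,0,0],[-35.5,10,10],85],
  [[0,0,0],[-35.5,10,10],85],
])

```text
time: 5.03
tool_pos: [0.6391, -0.02, 0.2946]
tcp_rot: [-0.285, 3.127, -0.0]
wrist_force: [-0.0, -0.6, 1.6]
width: 0.997
grip_force: 0.0
```

>>> step_arm([
  [[0,0,0],[-35.3,10.3,10],85],
  [[0,0,0],[0,0,41],85],
  [[0,0,0],[0,0,41],85],
  [[0,0,0],[0,0,41],85],
  [[0,0,0],[0,0,0],85],
])

```text
time: 5.45
tool_pos: [0.6646, -0.0032, 0.1505]
tcp_rot: [0.285, -3.111, -0.004]
wrist_force: [-2.8, 0.7, -2.8]
width: 0.998
grip_force: 0.0
```

>>> step_arm([
  [[0,0,0],[0,0,21],85],
  [[0,0,0],[0,0,21],85],
  [[0,0,0],[0,0,0],85],
  [[0,0,0],[0,0,0],85],
])

```text
time: 5.78
tool_pos: [0.6704, -0.0044, 0.1198]
tcp_rot: [0.285, -3.127, -0.0]
wrist_force: [0.3, -0.1, 0.6]
width: 0.993
grip_force: 0.0
```

Run:
```python
from h import *
u=lambda y:np.array([np.cos(y),np.sin(y)])
plan(np.array([.640,-.010])+.032*u(.182),.182,.12); print(read_state()["wrist_force"]);save("wrist","w4")
```

```text
turn -0.0 shift mm [-1.  -0.  -0.2] tilt [-0.0015  0.0001] q [-0.04  0.42  1.76  0.    0.96 -1.8 ]
[ 0.26873487 -0.05824006  0.58891988]
```

View pics/w4.png

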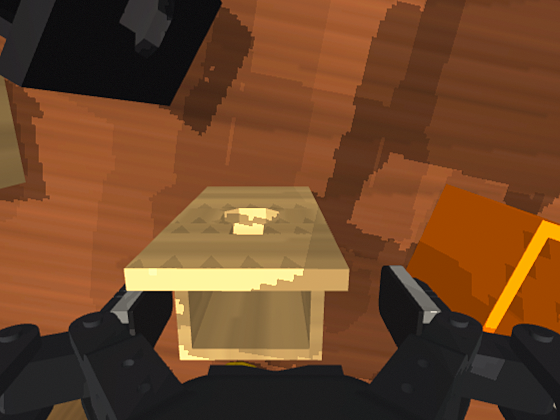

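The pocket is between the fingers and aligned in yaw, but it sits left of centre: the plate spans 124–349 in row 268 and the fingers are centred near 275. I'll recompute its position.

Run:
```python
from h import *
m,y,w=plate("wrist",(268,124),(268,349)); print(m,y,w)
u=np.array([np.cos(y),np.sin(y)]); plan(m[:2]+.032*u,y,.12)
m,y,w=plate("wrist",(359,179),(359,322),.072); print(m,y,w)
print(calibration("wrist")["R"]@R.from_rotvec(read_state()["tcp_rot"]).as_matrix())
```

```text
[ 0.64545166 -0.01966937  0.11      ] 0.1824825492711435 0.05721377805364736
turn -0.001 shift mm [ -3.6 -10.2   1.3] tilt [ 0.0015 -0.    ] q [-0.04  0.41  1.76  0.    0.96 -1.8 ]
[ 0.70131339 -0.00946325  0.072     ] 0.18246965111585833 0.057562196398052885
[[ 7.87980563e-04  9.99999631e-01 -3.41114042e-04]
 [-9.65204186e-01  6.71362251e-04 -2.61496519e-01]
 [-2.61496193e-01  5.35298875e-04  9.65204359e-01]]
```

>>> step_arm([
  [[0,0,0],[-3,-10,0],85],
  [[0,0,0],[0,0,0],85],
  [[0,0,0],[0,0,0],30],
  [[0,0,0],[0,0,0],30],
  [[0,0,0],[0,0,0],30],
], grip_force=40)

```text
time: 6.25
tool_pos: [0.6759, -0.0142, 0.1206]
tcp_rot: [-0.283, 3.127, 0.0]
wrist_force: [-0.3, -1.1, -1.6]
width: 0.647
grip_force: 42.6
```

>>> step_arm([
  [[0,0,0],[0,0,0],30],
  [[0,0,0],[0,0,0],30],
  [[0,0,0],[0,0,0],30],
])

```text
time: 6.5
tool_pos: [0.6759, -0.0141, 0.1205]
tcp_rot: [-0.284, 3.127, -0.0]
wrist_force: [-0.3, 0.5, 5.6]
width: 0.645
grip_force: 43.5
```

>>> step_arm([
  [[0,0,0],[0,0,-30],30],
  [[0,0,0],[0,0,-40],30],
  [[0,0,0],[0,0,-40],30],
  [[0,0,0],[0,0,-40],30],
  [[0,0,0.09],[0,0,0],30],
])

```text
time: 6.92
tool_pos: [0.6793, -0.0143, 0.2797]
tcp_rot: [-0.142, 3.123, -0.003]
wrist_force: [1.6, 0.9, 0.4]
width: 0.642
grip_force: 43.9
```

>>> step_arm([
  [[0,0,0.09],[0,0,0],30],
  [[0,0,0.089],[0,0,0],30],
  [[0,0,0],[28,31,0],30],
  [[0,0,0],[28,31,0],30],
  [[0,0,0],[28,31,0],30],
])

```text
time: 7.33
tool_pos: [0.5985, 0.0859, 0.2677]
tcp_rot: [-0.141, -3.136, 0.0]
wrist_force: [-0.5, 0.8, -1.9]
width: 0.645
grip_force: 43.8
```

>>> step_arm([
  [[0,0,0],[28,30,0],30],
  [[0,0,0],[0,0,0],30],
  [[0,0,0],[0,0,0],30],
  [[0,0,0],[0,0,0],30],
])

```text
time: 7.67
tool_pos: [0.5745, 0.118, 0.2688]
tcp_rot: [-0.136, -3.138, 0.001]
wrist_force: [0.4, 0.4, -0.7]
width: 0.644
grip_force: 43.8
```

Run:
```python
from h import *
s=read_state();print(s["tool_pos"],s["tcp_rot"],s["width"])
save("wrist","w5")
for q in ("screw1","pocket1_hole","pocket1_seat"):
    r=tip_of("wrist",q); print(q,[(round(d["score"],2),np.round(d["at"],1).tolist()) for d in r if d["score"]>.15])
```

```text
[0.57447113 0.11803887 0.26878141] [-1.35845804e-01 -3.13820459e+00  1.19805175e-03] 0.6440350624223158
screw1 [(0.74, [55.4, 68.4]), (0.58, [55.5, 263.2]), (0.44, [217.7, 277.8])]
pocket1_hole []
pocket1_seat []
```

View pics/w5.png

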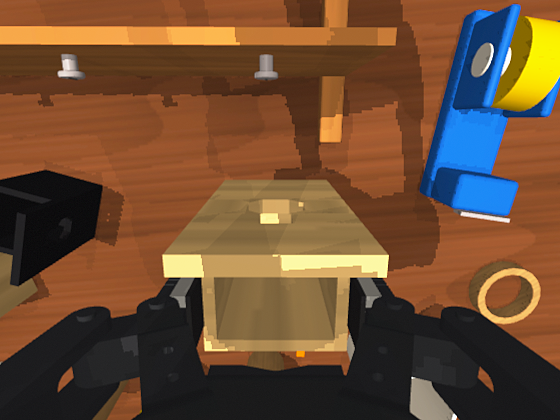

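The pocket is held square: the plate's rear top edge is at row 254, columns 163–388, and the board edge is level. Screw 1 is at about (265,62). I'll compute the offsets.

Run:
```python
from h import *
s=read_state();Q=R.from_rotvec(s["tcp_rot"]).as_matrix();t=s["tool_pos"]
T=lambda rc,z:np.round(1000*Q.T@(ray("wrist",rc,z)-t),1)
print("yaw",np.arctan2(Q[1,1],Q[0,1])-np.pi/2)
zt=.110+t[2]-.1205
print("plate rear top L,R",T((254,163),zt),T((254,388),zt))
print("screw head ctr(front x 12.5)",T((72,265),.122),"shank",T((55.4,263.2),.119),"s2 shank",T((55.5,68.4),.119))
print("board front edge",T((45,100),.15),T((45,390),.15))
```

```text
yaw -0.08937479404333737
plate rear top L,R [ 32.4 -28.1  10.5] [32.4 28.  10.5]
screw head ctr(front x 12.5) [ 91.3  -6.1 147.1] shank [100.7  -7.1 150.1] s2 shank [ 100.5 -121.1  150.2]
board front edge [100.4 -87.6 119.2] [100.5  57.2 119.1]
```

>>> step_arm([
  [[0,0,0],[20,-3.3,0],30],
  [[0,0,0],[20,-3.3,0],30],
  [[0,0,0],[0,0,30],30],
  [[0,0,0],[0,0,30],30],
  [[0,0,0],[0,0,29.3],30],
])

```text
time: 8.28
tool_pos: [0.5353, 0.114, 0.18]
tcp_rot: [0.14, 3.136, 0.001]
wrist_force: [0.3, -0.2, -1.8]
width: 0.64
grip_force: 44.0
```

>>> step_arm([
  [[0,0,0],[0,0,0],30],
  [[0,0,0],[0,0,0],30],
  [[0,0,0],[0,0,0],30],
])

```text
time: 8.53
tool_pos: [0.5356, 0.1145, 0.1813]
tcp_rot: [0.139, 3.137, 0.0]
wrist_force: [1.1, -0.5, -2.3]
width: 0.645
grip_force: 43.8
```

>>> step_arm([
  [[0,0,0],[7,0,0],30],
  [[0,0,0],[7,0,0],30],
  [[0,0,0],[7,0,0],30],
  [[0,0,0],[5.5,0,0],30],
  [[0,0,0],[0,0,0],30],
])

```text
time: 8.95
tool_pos: [0.5066, 0.1174, 0.1805]
tcp_rot: [-0.137, -3.139, -0.0]
wrist_force: [-0.7, -0.2, -1.7]
width: 0.647
grip_force: 43.9
```

Run:
```python
from h import *
s=read_state();print(s["tool_pos"],s["wrist_force"],s["torque"],s["width"])
save("wrist","w6")
```

```text
[0.50657158 0.11739057 0.18052574] [-0.69245762 -0.21351658 -1.67023158] [-0.00036328 -0.02215148  0.00784076] 0.6467037507281378
```

View pics/w6.png

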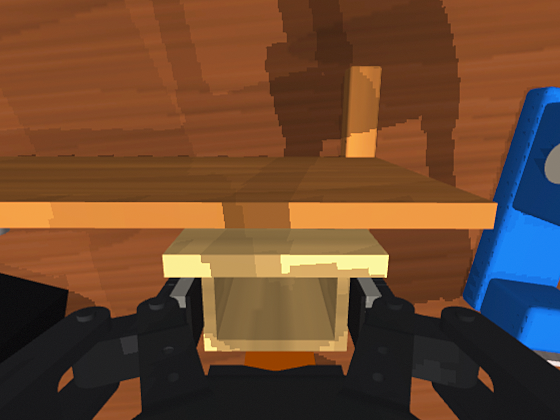

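The plate is up against the board with no contact force, so the head is through the hole. I'll lower it.

>>> step_arm([
  [[0,0,0],[0,0,5],30],
  [[0,0,0],[0,0,5],30],
  [[0,0,0],[0,0,5],30],
  [[0,0,0],[0,0,3],30],
  [[0,0,0],[0,0,0],30],
])

```text
time: 9.42
tool_pos: [0.5072, 0.117, 0.1606]
tcp_rot: [-0.138, -3.136, 0.001]
wrist_force: [-1.1, -0.3, -2.1]
width: 0.642
grip_force: 43.9
```

>>> step_arm([
  [[0,0,0],[0,0,1.5],30],
  [[0,0,0],[0,0,1],30],
  [[0,0,0],[0,0,0],30],
  [[0,0,0],[0,0,0],30],
])

```text
time: 9.75
tool_pos: [0.5079, 0.1172, 0.16]
tcp_rot: [-0.138, -3.138, 0.0]
wrist_force: [-3.9, -0.7, 3.0]
width: 0.646
grip_force: 44.5
```

>>> step_arm([
  [[0,0,0],[0,0,0],72],
  [[0,0,0],[0,0,0],72],
  [[0,0,0],[0,0,0],72],
  [[0,0,0],[0,0,0],72],
  [[0,0,0],[0,0,0],72],
])

```text
time: 10.17
tool_pos: [0.5081, 0.1172, 0.1596]
tcp_rot: [0.138, 3.138, 0.0]
wrist_force: [1.0, -0.1, 0.3]
width: 0.842
grip_force: 0.0
```

>>> step_arm([
  [[0,0,0],[0,0,-10],72],
  [[0,0,0],[0,0,-30],72],
  [[0,0,0],[0,0,-35],72],
  [[0,0,0],[0,0,-35],85],
  [[0,0,0],[0,0,-30],85],
])

```text
time: 10.58
tool_pos: [0.5082, 0.1173, 0.3027]
tcp_rot: [0.138, 3.137, 0.001]
wrist_force: [-0.6, -0.9, 0.1]
width: 0.995
grip_force: 0.0
```

Run:
```python
from h import *
s=read_state();print(s["tool_pos"],s["wrist_force"],s["torque"],s["width"])
for c in("scene","top"):
    read_camera(c)
    for q in ("pocket1","pocket1_seat","pocket1_hole"): print(c,q,[(round(d["score"],2),np.round(d["at"],1).tolist()) for d in tip_of(c,q) if d["score"]>.15])
plan([.625,-.175],.22,.30)
```

```text
[0.5081745  0.1172557  0.30270035] [-0.6059058  -0.87877933  0.14347497] [-0.04344698 -0.00879064 -0.02110663] 0.9954001247431412
scene pocket1 [(0.95, [225.2, 280.2]), (0.9, [276.7, 314.8]), (0.6, [224.7, 354.2]), (0.59, [213.1, 241.0])]
scene pocket1_seat [(0.74, [190.5, 239.5])]
scene pocket1_hole [(0.86, [191.7, 241.6])]
top pocket1 [(0.86, [202.8, 220.0]), (0.68, [219.9, 355.5])]
top pocket1_seat [(0.74, [212.8, 358.4]), (0.19, [214.8, 364.8])]
top pocket1_hole [(0.65, [214.9, 357.9]), (0.43, [299.1, 438.7])]
turn -0.308 shift mm [ -51.5 -310.8   -2.6] tilt [-0.0035 -0.0006] q [ 0.18 -0.02  1.94  0.    1.23 -1.3 ]
```

>>> step_arm([
  [[0,0,-0.103],[0,0,0],85],
  [[0,0,-0.103],[0,0,0],85],
  [[0,0,-0.102],[0,0,0],85],
  [[0,0,0],[-6.4,-38.9,0],85],
  [[0,0,0],[-6.4,-38.9,0],85],
])

```text
time: 11.4
tool_pos: [0.5366, 0.0449, 0.2979]
tcp_rot: [0.352, -3.119, -0.001]
wrist_force: [0.7, 0.8, 0.2]
width: 0.991
grip_force: 0.0
```

>>> step_arm([
  [[0,0,0],[-6.4,-38.9,0],85],
  [[0,0,0],[-6.4,-38.9,0],85],
  [[0,0,0],[-6.4,-38.9,0],85],
  [[0,0,0],[-6.4,-38.9,0],85],
  [[0,0,0],[-6.4,-38.9,0],85],
])

```text
time: 11.82
tool_pos: [0.6108, -0.1405, 0.2975]
tcp_rot: [0.345, -3.12, -0.002]
wrist_force: [0.7, -0.8, 0.3]
width: 0.994
grip_force: 0.0
```

>>> step_arm([
  [[0,0,0],[-6.4,-38.9,0],85],
  [[0,0,0],[0,0,0],85],
  [[0,0,0],[0,0,0],85],
  [[0,0,0],[0,0,0],85],
  [[0,0,0],[0,0,0],85],
])

```text
time: 12.23
tool_pos: [0.6252, -0.174, 0.2984]
tcp_rot: [0.346, -3.12, -0.002]
wrist_force: [0.4, -0.5, 0.1]
width: 0.998
grip_force: 0.0
```

Run:
```python
from h import *
s=read_state();print(s["tool_pos"],s["joint_vel"].round(3))
im=save("wrist","w7")
print(cut_out("wrist","pocket1")[0]["extent"],[(round(d["score"],2),np.round(d["at"],1).tolist()) for d in tip_of("wrist","pocket1")])
```

```text
[ 0.62516197 -0.17404808  0.29844576] [ 0.013 -0.013  0.    -0.003 -0.002 -0.002]
[477.4, 228.4, 560.0, 321.3] [(0.79, [165.9, 382.2]), (0.75, [170.7, 265.6]), (0.69, [265.6, 532.6])]
```

View pics/w7.png

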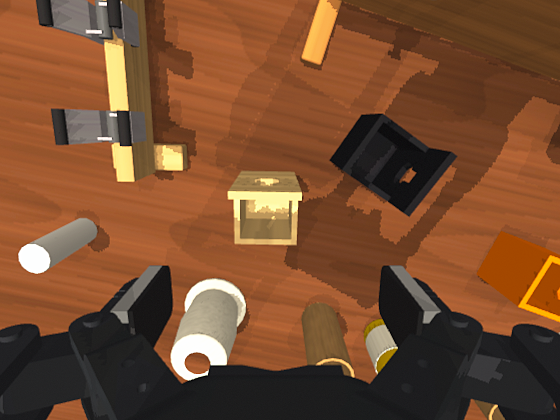

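Pocket B is at about (266,208) and square to the tool: its plate's rear top edge is at row 191, columns 228–302.

Run:
```python
from h import *
m,y,w=plate("wrist",(191,228),(191,302)); m2,y2,w2=plate("wrist",(244,235),(244,297),.072)
u=np.array([np.cos(y),np.sin(y)]); print(m,y,w,m2,w2,(m2-m)[:2]@u)
c=(m[:2]+m2[:2]-.056*u)/2; plan(c+.032*u,y,.12)
```

```text
[ 0.61572145 -0.1842928   0.11      ] 0.22263113627087994 0.05634032857673436 [ 0.67130648 -0.17229508  0.072     ] 0.056385596290551086 0.05686223729819962
turn -0.001 shift mm [-20.6  -8.4 179.6] tilt [-0.0003  0.0002] q [-0.31  0.22  1.67  0.    1.26 -2.1 ]
```

>>> step_arm([
  [[0,0,0],[-20.5,-8.5,10],85],
  [[0,0,0],[0,0,41],85],
  [[0,0,0],[0,0,41],85],
  [[0,0,0],[0,0,41],85],
  [[0,0,0],[0,0,25],85],
])

```text
time: 12.8
tool_pos: [0.6454, -0.1772, 0.1372]
tcp_rot: [0.347, -3.118, -0.003]
wrist_force: [-0.8, 0.0, -1.4]
width: 0.991
grip_force: 0.0
```

>>> step_arm([
  [[0,0,0],[0,0,20],85],
  [[0,0,0],[0,0,0],85],
  [[0,0,0],[0,0,0],85],
  [[0,0,0],[0,0,0],85],
])

```text
time: 13.13
tool_pos: [0.6489, -0.1789, 0.1235]
tcp_rot: [-0.346, 3.12, -0.002]
wrist_force: [0.8, -0.3, 0.5]
width: 0.996
grip_force: 0.0
```

>>> step_arm([
  [[0,0,0],[0,0,0],30],
  [[0,0,0],[0,0,0],30],
  [[0,0,0],[0,0,0],30],
  [[0,0,0],[0,0,0],30],
  [[0,0,0],[0,0,0],30],
], grip_force=40)

```text
time: 13.55
tool_pos: [0.6489, -0.1792, 0.1242]
tcp_rot: [-0.345, 3.119, -0.001]
wrist_force: [-0.5, 2.2, 5.9]
width: 0.646
grip_force: 42.4
```

>>> step_arm([
  [[0,0,0],[0,0,-27],30],
  [[0,0,0],[0,0,-40],30],
  [[0,0,0],[0,0,-40],30],
  [[0,0,0],[0,0,-40],30],
  [[0,0,0.104],[0,0,0],30],
])

```text
time: 13.97
tool_pos: [0.6521, -0.1805, 0.2808]
tcp_rot: [-0.18, 3.12, -0.01]
wrist_force: [2.6, -1.6, 1.2]
width: 0.647
grip_force: 44.0
```

>>> step_arm([
  [[0,0,0.104],[0,0,0],30],
  [[0,0,0.104],[0,0,0],30],
  [[0,0,0],[24.5,13.4,0],30],
  [[0,0,0],[24.5,13.4,0],30],
  [[0,0,0],[24.5,13.4,0],30],
])

```text
time: 14.38
tool_pos: [0.5773, -0.1321, 0.2686]
tcp_rot: [0.145, 3.138, 0.0]
wrist_force: [0.1, 0.9, -1.5]
width: 0.643
grip_force: 44.0
```

>>> step_arm([
  [[0,0,0],[24.5,13.4,0],30],
  [[0,0,0],[0,0,0],30],
  [[0,0,0],[0,0,0],30],
  [[0,0,0],[0,0,0],30],
  [[0,0,0],[0,0,0],30],
])

```text
time: 14.8
tool_pos: [0.556, -0.1173, 0.2693]
tcp_rot: [0.144, 3.137, -0.001]
wrist_force: [0.6, -0.4, -2.1]
width: 0.645
grip_force: 43.9
```

Run:
```python
from h import *
s=read_state();print(s["tool_pos"],s["tcp_rot"],s["width"])
save("wrist","w8")
Q=R.from_rotvec(s["tcp_rot"]).as_matrix();t=s["tool_pos"]
T=lambda rc,z:np.round(1000*Q.T@(ray("wrist",rc,z)-t),1)
print("yaw",np.arctan2(Q[1,1],Q[0,1])-np.pi/2)
for q,z in (("screw1",.119),("pocket1_hole",.2)):
    for d in tip_of("wrist",q): print(q,round(d["score"],2),np.round(d["at"],1),T(d["at"],z))
```

```text
[ 0.55595842 -0.11726387  0.2692689 ] [ 1.44475809e-01  3.13652057e+00 -8.22819688e-04] 0.6449245777168072
yaw -0.09206021130753106
screw1 0.93 [ 48.3 470.4] [104.7 113.4 150. ]
screw1 0.79 [ 52.9 277.5] [102.2   1.2 150.1]
pocket1_hole 0.78 [195.8 273.7] [34.7 -0.7 69.2]
```

View pics/w8.png

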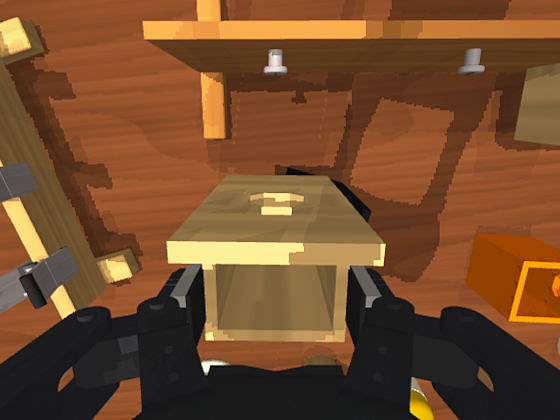

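Here the plate's rear edge is at row 242, columns 167–385. The screw is straight ahead at (275,60), and the board edge is near row 40.

Run:
```python
from h import *
s=read_state()
Q=R.from_rotvec(s["tcp_rot"]).as_matrix();t=s["tool_pos"]
T=lambda rc,z:np.round(1000*Q.T@(ray("wrist",rc,z)-t),1)
im=cv2.imread('pics/w8.png')
print(im[34:46,300].tolist(), im[236:250,275].tolist())
for r in (38,39,40): print(r,T((r,200),.15),T((r,275),.15))
for r in (241,242,243): print(r,T((r,167),.255),T((r,385),.255))
print("head",T((70,275.5),.122))
```

```text
[[78, 176, 250], [76, 176, 250], [78, 178, 251], [81, 186, 255], [60, 138, 231], [29, 63, 104], [27, 54, 87], [27, 57, 92], [29, 59, 97], [30, 61, 97], [27, 58, 93], [29, 62, 98]] [[68, 114, 144], [68, 114, 144], [68, 114, 143], [68, 114, 143], [65, 111, 140], [60, 100, 129], [114, 194, 230], [151, 244, 255], [155, 243, 254], [152, 240, 252], [152, 240, 252], [153, 240, 252], [152, 240, 252], [153, 240, 252]]
38 [103.5 -37.4 118.6] [103.5  -0.2 118.6]
39 [103.1 -37.4 118.7] [103.1  -0.2 118.6]
40 [102.6 -37.4 118.7] [102.6  -0.2 118.6]
241 [ 34.6 -27.8  13.7] [34.7 28.1 13.7]
242 [ 34.4 -27.9  13.7] [34.4 28.1 13.7]
243 [ 34.1 -27.9  13.7] [34.1 28.1 13.7]
head [9.230e+01 1.000e-01 1.467e+02]
```

>>> step_arm([
  [[0,0,0],[20,0.3,0],30],
  [[0,0,0],[20,0.2,0],30],
  [[0,0,0],[0,0,30],30],
  [[0,0,0],[0,0,30],30],
  [[0,0,0],[0,0,26],30],
])

```text
time: 15.37
tool_pos: [0.516, -0.1141, 0.1845]
tcp_rot: [0.143, 3.137, -0.005]
wrist_force: [4.0, -2.1, 3.4]
width: 0.647
grip_force: 53.5
```

>>> step_arm([
  [[0,0,0],[0,0,0],30],
  [[0,0,0],[0,0,0],30],
  [[0,0,0],[0,0,0],30],
])

```text
time: 15.62
tool_pos: [0.5159, -0.1128, 0.183]
tcp_rot: [0.145, 3.138, 0.0]
wrist_force: [0.1, -0.1, -1.5]
width: 0.642
grip_force: 53.4
```

>>> step_arm([
  [[0,0,0],[7,0,0],30],
  [[0,0,0],[7,0,0],30],
  [[0,0,0],[7,0,0],30],
  [[0,0,0],[7,0,0],30],
  [[0,0,0],[0,0,0],30],
])

```text
time: 16.03
tool_pos: [0.4908, -0.1105, 0.1846]
tcp_rot: [0.144, 3.125, -0.002]
wrist_force: [10.9, -0.2, -7.5]
width: 0.647
grip_force: 52.3
```

>>> step_arm([
  [[0,0,0],[0,0,0],30],
  [[0,0,0],[0,0,5],30],
  [[0,0,0],[0,0,5],30],
  [[0,0,0],[0,0,5],30],
  [[0,0,0],[0,0,0],30],
])

```text
time: 16.45
tool_pos: [0.4912, -0.1109, 0.1703]
tcp_rot: [0.143, 3.127, -0.003]
wrist_force: [10.2, -0.9, -1.7]
width: 0.646
grip_force: 53.0
```

Run:
```python
from h import *
a=save("wrist","w9")[:,:,::-1]; b=save("scene","s9")[:,:,::-1]
c=cv2.resize(b[120:270,190:390],(560,420))
cv2.imwrite('pics/z9.png',np.hstack([cv2.resize(a,(400,300)),cv2.resize(c,(400,300))]))
s=read_state(); print(s["tool_pos"],s["wrist_force"],s["tcp_rot"])
```

```text
[ 0.4911737  -0.11086494  0.17031599] [10.16893609 -0.22377016 -3.30054803] [ 0.1435328   3.12690014 -0.00324245]
```

View pics/z9.png

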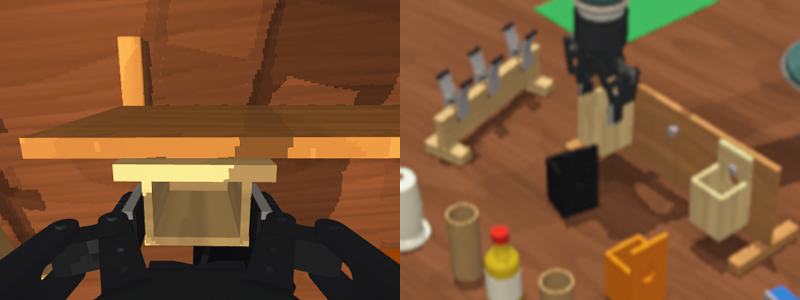

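Run:
```python
from h import *
a=cv2.imread('pics/w9.png'); cv2.imwrite('pics/z10.png',cv2.resize(a[170:370,140:410],(800,593),interpolation=cv2.INTER_CUBIC))
```

```text
(no output)
```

View pics/z10.png

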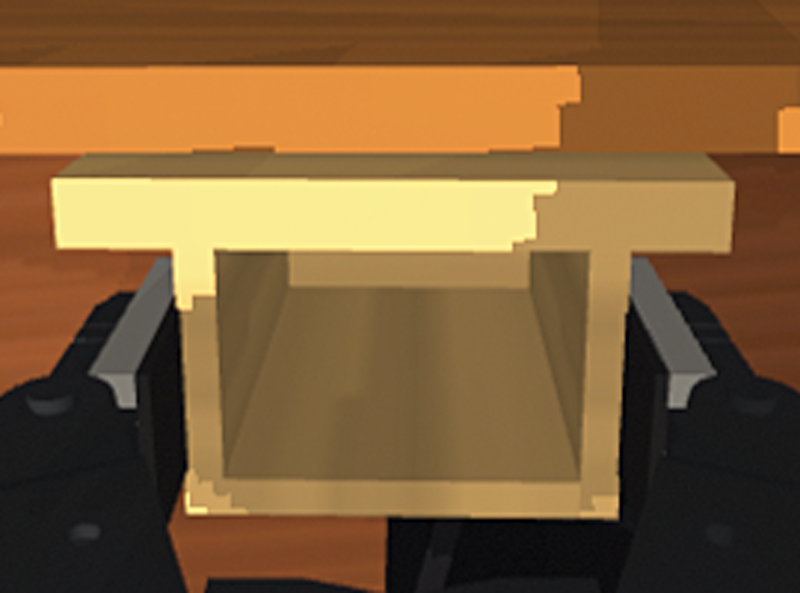

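Run:
```python
from h import *
k=calibration("wrist");K=np.array(k["camera_matrix"]);s=read_state();Q=R.from_rotvec(s["tcp_rot"]).as_matrix()
o=-np.array(k["R"]).T@k["t"]
def bp(r,c0,c1,w=.056):
    D=w*K[0,0]/(c1-c0); d=np.array(k["R"]).T@np.linalg.inv(K)@[(c0+c1)/2,r,1]
    X=o+d*D; return np.round(1000*Q.T@(X-s["tool_pos"]),1),np.round(X,4)
print("now rear",bp(230.3,157.6,388),"front rim",bp(344,203.1,348.6))
print("before rear",bp(242,167,385)[0],"front",bp(339,205,345.5)[0])
print("board edge",np.round(ray("wrist",(221.5,270),.15),4), np.round(1000*Q.T@(ray("wrist",(221.5,270),.15)-s["tool_pos"]),1))
b=cv2.imread('pics/s9.png'); cv2.imwrite('pics/z11.png',cv2.resize(b[140:215,240:320],(800,750),interpolation=cv2.INTER_CUBIC)[:600])
```

```text
now rear (array([38.8, -0.7, 10. ]), array([ 0.4526, -0.108 ,  0.1599])) front rim (array([-18.8,   0.2,  45.6]), array([ 0.5104, -0.1125,  0.125 ]))
before rear [34.4  0.1 13.8] front [-19.8  -0.   50.2]
board edge [ 0.4534 -0.1089  0.15  ] [38.  -1.5 19.9]
```

View pics/z11.png

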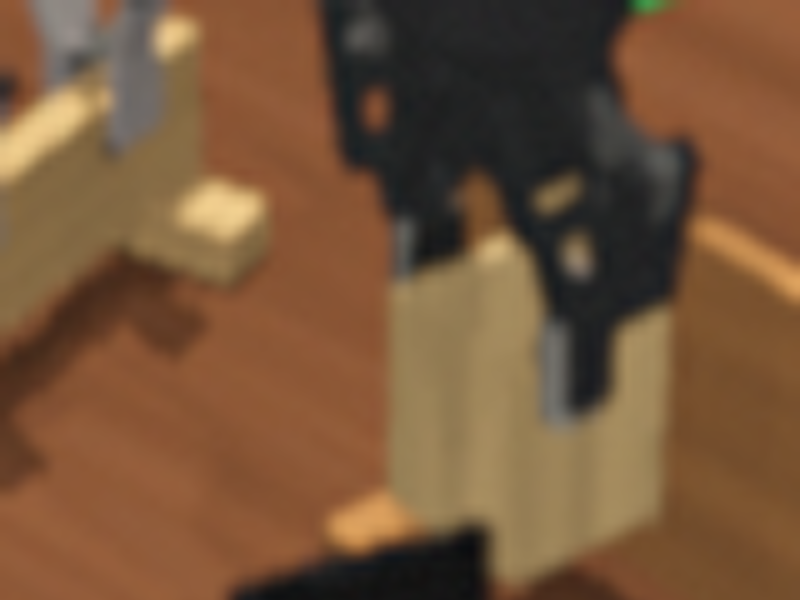

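Pocket B has slid about 4.5 mm up in the grip and leans, with its top on the board. It probably brushed the black pocket on the way down. I'll raise it until the hole is level with the screw and check the force.

>>> step_arm([
  [[0,0,0],[0,0,-4],30],
  [[0,0,0],[0,0,-4],30],
  [[0,0,0],[0,0,0],30],
  [[0,0,0],[0,0,0],30],
])

```text
time: 16.88
tool_pos: [0.4909, -0.1107, 0.1782]
tcp_rot: [0.144, 3.127, -0.003]
wrist_force: [9.9, -1.2, -2.3]
width: 0.649
grip_force: 52.9
```

>>> step_arm([
  [[0,0,0],[-2,0,0],30],
  [[0,0,0],[0,0,0],30],
  [[0,0,0],[0,0,0],30],
])

```text
time: 17.13
tool_pos: [0.4911, -0.1106, 0.1773]
tcp_rot: [0.144, 3.133, -0.002]
wrist_force: [6.4, -0.9, 1.1]
width: 0.643
grip_force: 53.3
```

Run:
```python
from h import *
s=read_state(); print(s["tool_pos"],s["wrist_force"],s["tcp_rot"])
a=save("wrist","w12")
k=a[:,:,::-1]; cv2.imwrite('pics/z12.png',cv2.resize(k[170:370,140:410],(800,593),interpolation=cv2.INTER_CUBIC))
```

```text
[ 0.49106397 -0.1105808   0.17732322] [ 6.42053917 -0.85410223  1.10026213] [ 1.43779970e-01  3.13279345e+00 -1.61361608e-03]
```

View pics/z12.png

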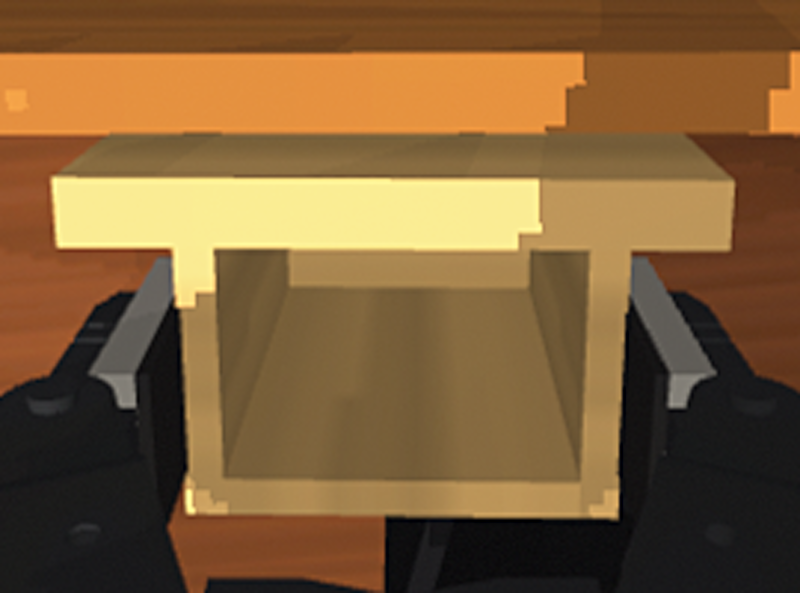

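The plate top is touching the board at z≈0.167, and the corner geometry gives a tilt of only about 0.04 rad in the grip. The screw head must therefore be in the keyhole. I'll ease off the pressure, straighten the tilt and go down again.

>>> step_arm([
  [[0,0,0],[-2,0,0],30],
  [[0,0.02,0],[0,0,0],30],
  [[0,0.02,0],[0,0,0],30],
  [[0,0,0],[0,0,0],30],
  [[0,0,0],[0,0,0],30],
])

```text
time: 17.6
tool_pos: [0.4924, -0.1105, 0.1757]
tcp_rot: [-0.142, -3.1, -0.003]
wrist_force: [5.7, 0.3, -2.1]
width: 0.644
grip_force: 52.9
```

```bash
cat >> h.py <<'E'
def st():
    s=read_state(); Q=R.from_rotvec(s["tcp_rot"]).as_matrix()
    print("pos",s["tool_pos"].round(4),"F",s["wrist_force"].round(1),"M",s["torque"].round(2),"zax",Q[:2,2].round(3),"w",round(s["width"],3))
    return s,Q
E
python3 - <<'E'
from h import *
s,Q=st(); im=read_camera("wrist").astype(int)
for c in (200,275,350): print(c,[(r,im[r,c].tolist()) for r in range(206,262,2)] if c==275 else '')
print("row240",[ (c,im[236,c].sum()) for c in list(range(148,170,2))+list(range(376,400,2))])
E
```

```text
pos [ 0.4924 -0.1105  0.1757] F [ 5.7  0.3 -2.1] M [-0.07 -0.85  0.16] zax [-0.038  0.003] w 0.644
200 
275 [(206, [230, 146, 64]), (208, [229, 146, 63]), (210, [229, 146, 64]), (212, [230, 147, 65]), (214, [184, 123, 62]), (216, [122, 98, 60]), (218, [124, 97, 59]), (220, [129, 103, 61]), (222, [137, 108, 64]), (224, [143, 113, 69]), (226, [142, 112, 69]), (228, [129, 99, 60]), (230, [253, 237, 143]), (232, [250, 236, 146]), (234, [249, 235, 146]), (236, [249, 235, 146]), (238, [250, 236, 147]), (240, [249, 235, 146]), (242, [250, 235, 146]), (244, [249, 235, 145]), (246, [250, 236, 146]), (248, [249, 235, 146]), (250, [250, 236, 146]), (252, [251, 235, 141]), (254, [166, 130, 77]), (256, [172, 136, 81]), (258, [170, 135, 80]), (260, [167, 133, 79])]
350 
row240 [(148, np.int64(267)), (150, np.int64(267)), (152, np.int64(264)), (154, np.int64(260)), (156, np.int64(241)), (158, np.int64(582)), (160, np.int64(633)), (162, np.int64(630)), (164, np.int64(630)), (166, np.int64(630)), (168, np.int64(631)), (376, np.int64(427)), (378, np.int64(425)), (380, np.int64(426)), (382, np.int64(424)), (384, np.int64(427)), (386, np.int64(427)), (388, np.int64(158)), (390, np.int64(180)), (392, np.int64(184)), (394, np.int64(183)), (396, np.int64(186)), (398, np.int64(178))]
```

Run:
```python
from h import *
s,Q=st(); t=s["tool_pos"]
for n,p in (("reartop",(38.8,-.7,10)),("rim",(-18.8,.2,45.6))): print(n,(t+Q@np.array(p)/1000).round(4))
print("board",ray("wrist",(214.5,275),.15).round(4))
for z in (.16,.165,.17): print(z, ray("wrist",(229.5,273),z).round(4))
print("black tip", [(round(d["score"],2),np.round(d["at"],1).tolist()) for c in ("top",) if read_camera(c) is not None for d in tip_of(c,"pocket1")])
```

```text
pos [ 0.4924 -0.1105  0.1757] F [ 5.9 -0.8 -3.2] M [-0.05 -0.9   0.1 ] zax [-0.038  0.003] w 0.643
reartop [ 0.4533 -0.1076  0.1672]
rim [ 0.5094 -0.1119  0.1295]
board [ 0.4535 -0.1071  0.15  ]
0.16 [ 0.4552 -0.1078  0.16  ]
0.165 [ 0.4538 -0.1076  0.165 ]
0.17 [ 0.4524 -0.1074  0.17  ]
black tip [(0.98, [229.1, 306.1]), (0.97, [201.2, 220.7]), (0.88, [277.6, 222.9]), (0.54, [290.5, 330.4])]
```

>>> step_arm([
  [[0,0,0],[-1.5,0,0],30],
  [[0,0,0],[0,0,4],30],
  [[0,0,0],[0,0,4],30],
  [[0,0,0],[0,0,4],30],
  [[0,0,0],[0,0,0],30],
])

```text
time: 18.17
tool_pos: [0.4925, -0.1105, 0.1627]
tcp_rot: [-0.142, -3.099, -0.003]
wrist_force: [4.2, 0.2, -4.0]
width: 0.646
grip_force: 52.6
```

>>> step_arm([
  [[0,0,0],[0,0,2],30],
  [[0,0,0],[0,0,1],30],
  [[0,0,0],[0,0,0],30],
  [[0,0,0],[0,0,0],30],
])

```text
time: 18.5
tool_pos: [0.4925, -0.1105, 0.1604]
tcp_rot: [-0.142, -3.099, -0.003]
wrist_force: [3.8, -1.3, -2.1]
width: 0.644
grip_force: 52.8
```

Run:
```python
from h import *
s,Q=st(); t=s["tool_pos"]; im=read_camera("wrist").astype(int)
print("reartop",(t+Q@np.array((38.8,-.7,10))/1000).round(4))
print([(r,im[r,275].tolist()) for r in range(214,260,2)])
print([ (c,im[240,c].sum()) for c in list(range(148,170,2))+list(range(376,400,2))])
```

```text
pos [ 0.4925 -0.1105  0.1604] F [ 3.8 -1.3 -2.1] M [-0.06 -0.67  0.1 ] zax [-0.039  0.004] w 0.644
reartop [ 0.4534 -0.1076  0.152 ]
[(214, [229, 145, 65]), (216, [229, 145, 65]), (218, [229, 145, 64]), (220, [229, 146, 65]), (222, [229, 146, 66]), (224, [229, 146, 66]), (226, [231, 146, 64]), (228, [181, 119, 63]), (230, [249, 231, 138]), (232, [250, 237, 148]), (234, [250, 236, 147]), (236, [250, 236, 146]), (238, [250, 236, 147]), (240, [250, 236, 147]), (242, [250, 236, 147]), (244, [250, 236, 146]), (246, [250, 236, 147]), (248, [250, 236, 147]), (250, [250, 236, 146]), (252, [255, 245, 154]), (254, [164, 128, 76]), (256, [174, 137, 82]), (258, [171, 136, 81])]
[(148, np.int64(272)), (150, np.int64(274)), (152, np.int64(275)), (154, np.int64(274)), (156, np.int64(252)), (158, np.int64(561)), (160, np.int64(634)), (162, np.int64(632)), (164, np.int64(633)), (166, np.int64(631)), (168, np.int64(632)), (376, np.int64(428)), (378, np.int64(430)), (380, np.int64(428)), (382, np.int64(426)), (384, np.int64(428)), (386, np.int64(410)), (388, np.int64(148)), (390, np.int64(166)), (392, np.int64(170)), (394, np.int64(169)), (396, np.int64(182)), (398, np.int64(178))]
```

>>> step_arm([
  [[0,0,0],[0,0,1.5],30],
  [[0,0,0],[0,0,1.5],30],
  [[0,0,0],[0,0,0],30],
  [[0,0,0],[0,0,0],30],
])

```text
time: 18.88
tool_pos: [0.4924, -0.1106, 0.1585]
tcp_rot: [-0.142, -3.099, -0.003]
wrist_force: [1.6, 0.5, 4.7]
width: 0.648
grip_force: 53.7
```

>>> step_arm([
  [[0,0,0],[0,0,0],72],
  [[0,0,0],[0,0,0],72],
  [[0,0,0],[0,0,0],72],
  [[0,0,0],[0,0,0],72],
  [[0,-0.04,0],[0,0,0],72],
])

```text
time: 19.3
tool_pos: [0.4924, -0.1105, 0.1571]
tcp_rot: [-0.144, -3.138, -0.0]
wrist_force: [-0.2, -0.0, 0.5]
width: 0.844
grip_force: 0.0
```

>>> step_arm([
  [[0,0,0],[0,0,-10],72],
  [[0,0,0],[0,0,-30],72],
  [[0,0,0],[0,0,-35],72],
  [[0,0,0],[0,0,-35],85],
  [[0,0,0],[0,0,-30],85],
])

```text
time: 19.72
tool_pos: [0.492, -0.1104, 0.3004]
tcp_rot: [0.144, 3.138, -0.0]
wrist_force: [0.5, -0.7, 0.2]
width: 1.0
grip_force: 0.0
```

Run:
```python
from h import *
st()
o={}
for c in("scene","top"):
    save(c,c+"20")
    for q in ("pocket1","pocket1_seat","clip1","batten"): print(c,q,[(round(d["score"],2),np.round(d["at"],1).tolist()) for d in tip_of(c,q) if d["score"]>.15])
S,T=P("scene"),P("top")
# expected projections if hung
def pr(p,X): v=p@np.r_[X,1]; return (v[1::-1]/v[2]).round(1)
ux=np.array([np.cos(-.09),np.sin(-.09),0])
for n,X in (("s1",np.array([.474,.1206,.119])),("s3",np.array([.4538,-.1083,.119]))):
    print(n,"seat",pr(S,X),pr(T,X),"foot",pr(S,X-[0,0,.079]),pr(T,X-[0,0,.079]))
plan([.52,-.325],.233,.30)
```

```text
pos [ 0.492  -0.1104  0.3004] F [ 0.5 -0.7  0.2] M [-0.01 -0.06  0.  ] zax [ 0. -0.] w 1.0
scene pocket1 [(0.97, [226.1, 356.3]), (0.93, [223.7, 279.8]), (0.84, [190.5, 299.9]), (0.75, [312.6, 314.1]), (0.66, [276.9, 317.7])]
scene pocket1_seat [(0.88, [168.3, 298.1])]
scene clip1 [(0.7, [167.4, 217.6]), (0.51, [156.0, 234.8])]
scene batten [(0.93, [180.8, 236.9]), (0.35, [191.3, 300.0])]
top pocket1 [(0.72, [233.2, 305.2]), (0.66, [201.8, 217.6]), (0.6, [279.0, 226.1]), (0.49, [288.1, 326.1])]
top pocket1_seat [(0.49, [289.0, 327.0]), (0.25, [150.2, 370.0])]
top clip1 [(0.65, [224.0, 423.3])]
top batten [(0.96, [258.8, 416.9])]
s1 seat [203.2 358.6] [281.2 220.5] foot [226.2 356.5] [279.5 224.3]
s3 seat [166.8 300.2] [290.4 331.4] foot [189.  300.1] [287.9 326.7]
turn -0.325 shift mm [  21.7 -215.6   -4.5] tilt [-0.0032  0.0009] q [-0.27 -0.06  1.97 -0.    1.23 -1.75]
```

Both pockets now read as seated: the foot and seat projections match to within a few pixels. Next, the clips.

>>> step_arm([
  [[0,0,-0.108],[0,0,0],85],
  [[0,0,-0.108],[0,0,0],85],
  [[0,0,-0.108],[0,0,0],85],
  [[0,0,0],[-2.3,-36,0],85],
  [[0,0,0],[-2.3,-36,0],85],
])

```text
time: 20.63
tool_pos: [0.5129, -0.1788, 0.2966]
tcp_rot: [0.369, -3.118, -0.002]
wrist_force: [1.0, 0.1, -0.1]
width: 0.993
grip_force: 0.0
```

>>> step_arm([
  [[0,0,0],[-2.3,-36,0],85],
  [[0,0,0],[-2.3,-36,0],85],
  [[0,0,0],[-2.3,-36,0],85],
  [[0,0,0],[-2.3,-36,0],85],
  [[0,0,0],[0,0,0],85],
])

```text
time: 21.05
tool_pos: [0.556, -0.3231, 0.2958]
tcp_rot: [0.358, -3.12, 0.003]
wrist_force: [0.2, 1.3, -0.3]
width: 0.995
grip_force: 0.0
```

>>> step_arm([
  [[0,0,0],[0,0,0],85],
  [[0,0,0],[0,0,0],85],
  [[0,0,0],[0,0,0],85],
])

```text
time: 21.3
tool_pos: [0.5548, -0.3163, 0.2968]
tcp_rot: [0.365, -3.119, -0.002]
wrist_force: [0.1, 0.1, 0.1]
width: 0.991
grip_force: 0.0
```

Run:
```python
from h import *
import json
s,Q=st(); print(s["q"].round(2)); save("wrist","w21"); json.dump(P("wrist").tolist(),open("p21.json","w"))
T=lambda rc,z:np.round(ray("wrist",rc,z),4)
for d in tip_of("wrist","clip1"): print(round(d["score"],2),np.round(d["at"],1),T(d["at"],.087))
for q in("clip1","batten"):
  for d in cut_out("wrist",q):
    m=d["region"].astype(np.uint8); r=cv2.minAreaRect(cv2.findNonZero(m)); print(q,round(d["score"],2),np.round(d["extent"]),"rect",np.round(r[0]),np.round(r[1]),round(r[2],1))
```

```text
pos [ 0.5548 -0.3163  0.2968] F [0.1 0.1 0.1] M [ 0.02 -0.03  0.02] zax [-0.001  0.001] w 0.991
[-0.56  0.2   1.69  0.    1.25 -2.36]
0.71 [ 39.1 279.9] [ 0.436  -0.3412  0.087 ]
0.69 [159.5 271. ] [ 0.5234 -0.3274  0.087 ]
0.66 [242.9 270.7] [ 0.5926 -0.3114  0.087 ]
clip1 0.93 [237. 142. 313. 180.] rect [274. 160.] [75. 40.] 1.9
clip1 0.76 [238. 222. 306. 278.] rect [271. 250.] [68. 55.] 1.0
clip1 0.6 [238.   5. 320.  63.] rect [278.  33.] [84. 59.] 2.4
batten 0.87 [238.   0. 303. 289.] rect [271. 143.] [287.  66.] 90.0
batten 0.24 [417.  44. 560. 174.] rect [496. 125.] [116. 137.] 24.1
```

Run:
```python
from h import *
s,Q=st(); t=s["tool_pos"]
T=lambda rc,z:1000*Q.T@(ray("wrist",rc,z)-t)
for d in cut_out("wrist","clip1"):
    m=d["region"]; e=d["extent"]; cols=np.where(m.any(0))[0]
    out=[]
    for sl in (slice(cols[0],cols[0]+9),slice(cols[-1]-8,cols[-1]+1)):
        rr=np.where(m[:,sl].any(1))[0]; out.append((rr[0],rr[-1]))
    L=T((np.mean(out[0]),cols[0]),.121);Rr=T((np.mean(out[1]),cols[-1]+1),.121)
    print(round(d["score"],2),cols[0],cols[-1]+1,out,"L",L.round(1),"R",Rr.round(1),"mid",((L+Rr)/2).round(1),"w",(Rr-L)[1].round(1), "at rim .125",(T((np.mean(out[0]),cols[0]),.125)[1]+T((np.mean(out[1]),cols[-1]+1),.125)[1]).round(1)/2)
# batten edges at z .075 rows
b=cut_out("wrist","batten")[0]["region"]
for r in (100,110,120,195,205,280): 
    c=np.where(b[r])[0]; 
    if len(c): print(r,c[0],c[-1], T((r,c[0]),.075)[1].round(1),T((r,c[-1]+1),.075)[1].round(1))
```

```text
pos [ 0.5552 -0.3164  0.2978] F [-0.6 -0.3 -0.1] M [0.01 0.01 0.02] zax [ 0. -0.] w 0.996
0.93 237 313 [(np.int64(144), np.int64(179)), (np.int64(146), np.int64(181))] L [ 35.7 -27.6 176.8] R [ 34.3  26.2 176.8] mid [ 35.   -0.7 176.8] w 53.9 at rim .125 -0.7
0.76 237 306 [(np.int64(243), np.int64(277)), (np.int64(243), np.int64(278))] L [-39.4 -29.7 176.8] R [-39.7  23.  176.8] mid [-39.5  -3.4 176.8] w 52.8 at rim .125 -3.3
0.6 237 322 [(np.int64(2), np.int64(46)), (np.int64(5), np.int64(48))] L [123.6 -25.2 176.8] R [122.2  29.5 176.8] mid [122.9   2.1 176.8] w 54.6 at rim .125 2.1
100 266 285 -8.2 7.9
110 267 286 -7.4 8.8
120 267 285 -7.5 8.0
195 265 281 -9.5 5.1
205 264 281 -10.5 5.2
280 262 277 -12.9 1.9
```

>>> step_arm([
  [[0,0,0.034],[0,0,0],85],
  [[0,0,0],[-20,-1,0],85],
  [[0,0,0],[-19.5,-1,37],85],
  [[0,0,0],[0,0,38],85],
  [[0,0,0],[0,0,0],85],
])

```text
time: 22.02
tool_pos: [0.5911, -0.3088, 0.2143]
tcp_rot: [0.312, -3.115, -0.012]
wrist_force: [-1.7, 0.7, -2.0]
width: 0.996
grip_force: 0.0
```

>>> step_arm([
  [[0,0,0],[0,0,0],85],
  [[0,0,0],[0,0,0],85],
  [[0,0,0],[0,0,0],85],
])

```text
time: 22.27
tool_pos: [0.5953, -0.3125, 0.2258]
tcp_rot: [-0.31, 3.123, -0.004]
wrist_force: [0.4, 0.3, -0.0]
width: 0.995
grip_force: 0.0
```

```bash
cat >> h.py <<'E'
def handles(name,zr=.121):
    s,Q=st(); t=s["tool_pos"]; print("yaw",round(np.arctan2(Q[1,1],Q[0,1])-np.pi/2,4)); save("wrist",name)
    T=lambda rc,z:1000*Q.T@(ray("wrist",rc,z)-t)
    for d in cut_out("wrist","clip1"):
        m=d["region"]; cols=np.where(m.any(0))[0]; out=[]
        for sl in (slice(cols[0],cols[0]+9),slice(cols[-1]-8,cols[-1]+1)):
            rr=np.where(m[:,sl].any(1))[0]; out.append((int(rr[0]),int(rr[-1])))
        L=T((np.mean(out[0]),cols[0]),zr);Rr=T((np.mean(out[1]),cols[-1]+1),zr)
        print(round(d["score"],2),cols[0],cols[-1]+1,out,"mid",((L+Rr)/2).round(1),"w",(Rr-L)[1].round(1),"dx",(Rr-L)[0].round(1))
    print([(round(d["score"],2),np.round(d["at"],1).tolist(),T(d["at"],zr-.034).round(1).tolist()) for d in tip_of("wrist","clip1")])
E
python3 -c "
from h import *
handles('w22')"
```

```text
pos [ 0.5953 -0.3125  0.2258] F [ 0.4  0.3 -0. ] M [ 0.02 -0.04 -0.03] zax [ 0.004 -0.002] w 0.995
yaw 0.198
0.84 224 338 [(67, 120), (66, 120)] mid [ 76.7   2.3 104.6] w 54.4 dx 0.3
0.84 230 330 [(220, 267), (221, 266)] mid [  0.5   2.1 104.8] w 53.5 dx 0.1
0.26 281 330 [(207, 214), (219, 267)] mid [  9.8  15.7 104.8] w 26.3 dx -18.0
[(0.89, [223.2, 280.2], [1.8, 2.9, 138.8]), (0.59, [101.9, 280.9], [74.4, 3.0, 138.6])]
```

>>> step_arm([
  [[0,0,0],[1,2.1,10],85],
  [[0,0,0],[0,0,21],85],
  [[0,0,0],[0,0,21],85],
  [[0,0,0],[0,0,0],85],
  [[0,0,0],[0,0,0],85],
], grip_force=20)

```text
time: 22.83
tool_pos: [0.5917, -0.3092, 0.169]
tcp_rot: [0.31, -3.123, -0.003]
wrist_force: [0.8, 0.2, 0.0]
width: 0.998
grip_force: 0.0
```

>>> step_arm([
  [[0,0,0],[0,0,0],55],
  [[0,0,0],[0,0,0],55],
  [[0,0,0],[0,0,0],30],
  [[0,0,0],[0,0,0],30],
  [[0,0,0],[0,0,0],30],
])

```text
time: 23.25
tool_pos: [0.5933, -0.31, 0.1715]
tcp_rot: [-0.311, 3.125, -0.001]
wrist_force: [-0.4, 0.4, -0.7]
width: 0.41
grip_force: 22.0
```

>>> step_arm([
  [[0,0,0],[0,0,0],30],
  [[0,0,0],[0,0,0],30],
  [[0,0,0],[0,0,0],30],
  [[0,0,0],[0,0,0],30],
  [[0,0,0],[0,0,0],30],
])

```text
time: 23.67
tool_pos: [0.5929, -0.3098, 0.1706]
tcp_rot: [0.311, -3.126, -0.0]
wrist_force: [-0.5, 0.2, -0.6]
width: 0.413
grip_force: 22.0
```

>>> step_arm([
  [[0,0,0],[0,0,-10],30],
  [[0,0,0],[0,0,-30],30],
  [[0,0,0],[0,0,-40],30],
  [[0,0,0],[0,0,-30],30],
  [[0,0,0],[0,0,-20],30],
])

```text
time: 24.08
tool_pos: [0.5941, -0.3104, 0.3061]
tcp_rot: [-0.31, 3.121, -0.006]
wrist_force: [0.8, -0.4, 0.4]
width: 0.417
grip_force: 22.0
```

>>> step_arm([
  [[0,0,0],[0,0,0],30],
  [[0,0,0],[16.2,37.6,0],30],
  [[0,0,0],[16.2,37.6,0],30],
  [[0,0,0],[16.2,37.6,0],30],
  [[0,0,0],[16.2,37.6,0],30],
])

```text
time: 24.5
tool_pos: [0.4981, -0.1738, 0.2995]
tcp_rot: [0.309, -3.125, -0.002]
wrist_force: [0.1, 0.2, -0.5]
width: 0.412
grip_force: 22.1
```

>>> step_arm([
  [[0,0,0],[16.2,37.6,0],30],
  [[0,0,0],[16.2,37.6,0],30],
  [[0,0,0.124],[0,0,0],30],
  [[0,0,0.124],[0,0,0],30],
  [[0,0,0.124],[0,0,0],30],
])

```text
time: 24.92
tool_pos: [0.4522, -0.1068, 0.3002]
tcp_rot: [-0.28, -3.129, -0.0]
wrist_force: [0.4, -0.3, -0.6]
width: 0.411
grip_force: 22.1
```

>>> step_arm([
  [[0,0,0.124],[0,0,0],30],
  [[0,0,0.124],[0,0,0],30],
  [[0,0,0.124],[0,0,0],30],
  [[0,0,0.124],[0,0,0],30],
  [[0,0,0.124],[0,0,0],30],
])

```text
time: 25.33
tool_pos: [0.4527, -0.1076, 0.3]
tcp_rot: [-1.223, -2.893, 0.0]
wrist_force: [-0.9, -0.5, -0.3]
width: 0.412
grip_force: 22.1
```

>>> step_arm([
  [[0,0,0.124],[0,0,0],30],
  [[0,0,0.124],[0,0,0],30],
  [[0,0,0.124],[0,0,0],30],
  [[0,0,0.124],[0,0,0],30],
  [[0,0,0.124],[0,0,0],30],
])

```text
time: 25.75
tool_pos: [0.4527, -0.1076, 0.2999]
tcp_rot: [-2.047, -2.382, 0.001]
wrist_force: [-0.6, 0.8, -0.4]
width: 0.414
grip_force: 22.1
```

>>> step_arm([
  [[0,0,0.124],[0,0,0],30],
  [[0,0,0.122],[0,0,0],30],
  [[0,0,0],[0,0,0],30],
  [[0,0,0],[0,0,0],30],
  [[0,0,0],[0,0,0],30],
])

```text
time: 26.17
tool_pos: [0.453, -0.1077, 0.3003]
tcp_rot: [-2.314, -2.124, 0.001]
wrist_force: [0.1, -0.3, -0.3]
width: 0.416
grip_force: 22.1
```

Run:
```python
from h import *
s=read_state(); handles('w23',s["tool_pos"][2]-.0505); print(s["q"].round(2))
Q=R.from_rotvec(s["tcp_rot"]).as_matrix();t=s["tool_pos"]
T=lambda rc,z:(1000*Q.T@(ray("wrist",rc,z)-t)).round(1).tolist()
for q in("board","pocket1"):
  for d in cut_out("wrist",q): print(q,round(d["score"],2),np.round(d["extent"]))
im=cv2.imread('pics/w23.png').astype(int)[:,:,::-1]
for r in (20,60,100,140): 
    e=np.abs(np.diff(im[r],axis=0)).sum(1); c=np.where(e>60)[0]; print(r,[(int(i),im[r,i+2].tolist(),T((r,i+1),.15)[:2]) for i in c if 150<i<400][:16])
```

```text
pos [ 0.453  -0.1077  0.3003] F [ 0.1 -0.3 -0.3] M [ 0.    0.01 -0.03] zax [-0.001  0.   ] w 0.416
yaw -1.6567
0.6 229 323 [(259, 322), (257, 322)] mid [ 2.4  1.6 50.5] w 36.1 dx 0.4
[(0.74, [252.4, 274.7], [4.4, 1.1, 84.5])]
[-0.29 -0.14  2.04 -0.    1.24 -0.2 ]
board 0.57 [212.   1. 327. 309.]
pocket1 0.73 [275. 160. 352. 244.]
20 [(259, [255, 176, 81], [120.5, -7.1]), (260, [255, 223, 98], [120.5, -6.5]), (261, [255, 215, 95], [120.5, -5.9]), (274, [94, 50, 31], [120.5, 1.5]), (275, [109, 61, 33], [120.5, 2.1]), (381, [174, 97, 52], [120.4, 62.8])]
60 [(189, [173, 96, 54], [99.3, -48.5]), (260, [255, 232, 101], [99.3, -6.7]), (261, [255, 221, 98], [99.3, -6.2]), (274, [94, 50, 31], [99.3, 1.5]), (275, [102, 58, 32], [99.3, 2.1]), (289, [179, 101, 55], [99.2, 10.3]), (293, [105, 60, 34], [99.2, 12.7]), (377, [183, 101, 54], [99.2, 62.1])]
100 [(157, [179, 99, 55], [76.9, -69.4]), (158, [176, 98, 53], [76.9, -68.8]), (163, [128, 74, 42], [76.9, -65.7]), (260, [255, 236, 104], [76.8, -7.0]), (261, [255, 223, 98], [76.8, -6.4]), (272, [230, 141, 63], [76.8, 0.2]), (274, [107, 60, 33], [76.8, 1.5]), (367, [180, 99, 53], [76.8, 57.8])]
140 [(244, [86, 49, 28], [53.1, -17.3]), (261, [187, 116, 53], [53.1, -6.7]), (274, [117, 65, 38], [53.1, 1.4]), (364, [4, 10, 16], [53.0, 57.5]), (365, [16, 16, 20], [53.0, 58.1]), (387, [58, 56, 56], [53.0, 71.8])]
```

>>> step_arm([
  [[0,0,0],[-3,-0.7,10],30],
  [[0,0,0],[0,0,20],30],
  [[0,0,0],[0,0,15],30],
  [[0,0,0],[0,0,5],30],
  [[0,0,0],[0,0,0],30],
])

```text
time: 26.83
tool_pos: [0.4509, -0.1105, 0.2484]
tcp_rot: [-2.315, -2.118, 0.004]
wrist_force: [-0.3, 0.2, -1.1]
width: 0.414
grip_force: 22.1
```

>>> step_arm([
  [[0,0,0],[0,0,4],30],
  [[0,0,0],[0,0,0],30],
  [[0,0,0],[0,0,0],30],
  [[0,0,0],[0,0,0],30],
])

```text
time: 27.17
tool_pos: [0.4528, -0.1109, 0.2475]
tcp_rot: [2.317, 2.12, 0.001]
wrist_force: [-0.1, 0.5, -1.7]
width: 0.417
grip_force: 22.1
```

>>> step_arm([
  [[0,0,0],[0,0,0.5],44],
  [[0,0,0],[0,0,0],48],
  [[0,0,0],[0,0,0],54],
  [[0,0,0],[0,0,0],62],
  [[0,0,0],[0,0,0],70],
])

```text
time: 27.58
tool_pos: [0.4524, -0.1107, 0.2464]
tcp_rot: [2.318, 2.12, 0.0]
wrist_force: [-0.6, 0.0, -0.9]
width: 0.817
grip_force: 0.0
```

>>> step_arm([
  [[0,0,0],[0,0,0],75],
  [[0,0,0],[0,0,0],75],
  [[0,0,0],[0,0,-20],80],
  [[0,0,0],[0,0,-30],80],
  [[0,0,0],[0,0,-20],80],
])

```text
time: 28.0
tool_pos: [0.4524, -0.1107, 0.3178]
tcp_rot: [2.318, 2.12, 0.001]
wrist_force: [0.7, -0.4, 0.1]
width: 0.94
grip_force: 0.0
```

Run:
```python
from h import *
handles('w24',.196)
read_camera("scene"); print("scene clip",[(round(d["score"],2),np.round(d["at"],1).tolist()) for d in tip_of("scene","clip1")])
S=P("scene")
def pr(p,X): v=p@np.r_[X,1]; return (v[1::-1]/v[2]).round(1)
print("expect",pr(S,np.array([.453,-.109,.162])))
print("pocket",[(round(d["score"],2),np.round(d["at"],1).tolist()) for d in tip_of("scene","pocket1")])
plan([.520,-.324],.198,.30)
```

```text
pos [ 0.4524 -0.1107  0.3178] F [ 0.7 -0.4  0.1] M [-0.01 -0.07  0.02] zax [ 0.001 -0.   ] w 0.94
yaw -1.6598
0.86 229 323 [(213, 256), (212, 255)] mid [ -0.4   4.6 121.8] w 55.5 dx 0.5
0.76 343 367 [(362, 375), (360, 380)] mid [-95.1  57.1 121.8] w 16.0 dx -1.3
[]
scene clip [(0.78, [155.4, 232.9]), (0.66, [145.0, 250.5]), (0.49, [155.2, 302.3])]
expect [154.  300.3]
pocket [(0.93, [190.4, 299.8]), (0.77, [225.0, 276.3]), (0.75, [274.8, 314.5]), (0.69, [231.6, 355.7])]
turn 1.284 shift mm [ 25.1 222.8  14.6] tilt [-0.002   0.0006] q [-0.29 -0.15  2.02  0.    1.27 -0.2 ]
```

>>> step_arm([
  [[0,0,0.117],[0,0,0],85],
  [[0,0,0.117],[0,0,0],85],
  [[0,0,0.117],[0,0,0],85],
  [[0,0,0.117],[0,0,0],85],
  [[0,0,0.117],[0,0,0],85],
])

```text
time: 28.72
tool_pos: [0.4514, -0.1104, 0.3142]
tcp_rot: [-2.833, -1.353, 0.004]
wrist_force: [-0.3, 0.0, -0.2]
width: 0.993
grip_force: 0.0
```

>>> step_arm([
  [[0,0,0.117],[0,0,0],85],
  [[0,0,0.117],[0,0,0],85],
  [[0,0,0.117],[0,0,0],85],
  [[0,0,0.117],[0,0,0],85],
  [[0,0,0.117],[0,0,0],85],
])

```text
time: 29.13
tool_pos: [0.4514, -0.1105, 0.3142]
tcp_rot: [-3.103, -0.479, 0.005]
wrist_force: [-0.0, 0.1, 0.9]
width: 0.993
grip_force: 0.0
```

>>> step_arm([
  [[0,0,0.114],[0,0,0],85],
  [[0,0,0],[4.2,37.1,0],85],
  [[0,0,0],[4.2,37.1,0],85],
  [[0,0,0],[4.2,37.1,0],85],
  [[0,0,0],[4.2,37.1,0],85],
])

```text
time: 29.55
tool_pos: [0.4975, -0.2538, 0.3143]
tcp_rot: [-3.124, -0.311, 0.004]
wrist_force: [-0.4, -0.4, -1.0]
width: 0.994
grip_force: 0.0
```

>>> step_arm([
  [[0,0,0],[4.2,37.1,0],85],
  [[0,0,0],[4.2,37.1,20],85],
  [[0,0,0],[0,0,35],85],
  [[0,0,0],[0,0,35],85],
  [[0,0,0],[0,0,0],85],
])

```text
time: 29.97
tool_pos: [0.5156, -0.3211, 0.2161]
tcp_rot: [-3.115, -0.307, 0.021]
wrist_force: [-2.2, 1.4, -1.6]
width: 0.992
grip_force: 0.0
```

>>> step_arm([
  [[0,0,0],[0,0,0],85],
  [[0,0,0],[0,0,0],85],
  [[0,0,0],[0,0,0],85],
])

```text
time: 30.22
tool_pos: [0.5217, -0.3238, 0.2291]
tcp_rot: [3.124, 0.311, 0.005]
wrist_force: [-0.3, 0.2, -0.1]
width: 0.998
grip_force: 0.0
```

Run:
```python
from h import *
handles('w25')
for c in ("scene","top"):
    im=save(c,c+"25").astype(int); old=cv2.imread(f'pics/{c}20.png')[:,:,::-1].astype(int)
    b=(slice(185,250),slice(340,390)) if c=="scene" else (slice(245,300),slice(195,250))
    print(c,"mean diff A",np.abs(im[b]-old[b]).mean().round(2))
    print([(q,round(d["score"],2),np.round(d["at"],1).tolist()) for q in ("pocket1","pocket1_seat","pocket1_hole") for d in tip_of(c,q) if d["score"]>.2])
```

```text
pos [ 0.5217 -0.3238  0.2291] F [-0.3  0.2 -0.1] M [-0.   -0.03 -0.02] zax [ 0.003 -0.002] w 0.998
yaw -2.9432
0.97 242 314 [(346, 364), (347, 364)] mid [-69.4   2.3 107.9] w 43.1 dx -0.4
0.72 229 326 [(225, 272), (225, 271)] mid [ -1.3   1.9 108.1] w 53.2 dx 0.3
0.66 0 105 [(257, 320), (184, 238)] mid [  -2.8 -122.3  107.8] w 64.8 dx 45.2
[(0.68, [348.4, 278.1], [-89.7, 2.6, 141.9]), (0.62, [233.5, 275.4], [-4.3, 0.6, 142.1])]
scene mean diff A 3.8
[('pocket1', 0.89, [188.1, 301.2]), ('pocket1', 0.74, [275.3, 315.2]), ('pocket1', 0.72, [227.3, 353.5]), ('pocket1', 0.72, [223.5, 277.9]), ('pocket1_seat', 0.86, [166.2, 298.8]), ('pocket1_seat', 0.59, [167.6, 300.0]), ('pocket1_seat', 0.53, [269.6, 244.4]), ('pocket1_seat', 0.22, [209.7, 359.9]), ('pocket1_hole', 0.89, [167.3, 299.8])]
top mean diff A 3.37
[('pocket1', 0.8, [293.7, 325.8]), ('pocket1', 0.69, [201.3, 221.0]), ('pocket1', 0.59, [231.8, 304.2]), ('pocket1', 0.57, [277.9, 220.9]), ('pocket1_seat', 0.93, [290.0, 327.7]), ('pocket1_seat', 0.57, [278.9, 224.3]), ('pocket1_hole', 0.85, [289.5, 328.1])]
```

>>> step_arm([
  [[0,0,0],[-2,1.9,16],85],
  [[0,0,0],[0,0,21],85],
  [[0,0,0],[0,0,21],85],
  [[0,0,0],[0,0,0],85],
  [[0,0,0],[0,0,0],85],
], grip_force=20)

```text
time: 31.18
tool_pos: [0.5179, -0.325, 0.1669]
tcp_rot: [-3.124, -0.31, 0.005]
wrist_force: [-0.8, 0.1, 0.3]
width: 0.994
grip_force: 0.0
```

>>> step_arm([
  [[0,0,0],[0,0,0],55],
  [[0,0,0],[0,0,0],55],
  [[0,0,0],[0,0,0],30],
  [[0,0,0],[0,0,0],30],
  [[0,0,0],[0,0,0],30],
])

```text
time: 31.6
tool_pos: [0.5193, -0.3259, 0.1693]
tcp_rot: [3.125, 0.31, 0.002]
wrist_force: [-0.1, -0.3, -1.1]
width: 0.419
grip_force: 21.9
```

>>> step_arm([
  [[0,0,0],[0,0,0],30],
  [[0,0,0],[0,0,0],30],
  [[0,0,0],[0,0,0],30],
])

```text
time: 31.85
tool_pos: [0.5189, -0.3257, 0.1685]
tcp_rot: [-3.126, -0.31, 0.0]
wrist_force: [-0.1, -1.2, -0.8]
width: 0.414
grip_force: 21.9
```

>>> step_arm([
  [[0,0,0],[0,0,-10],30],
  [[0,0,0],[0,0,-30],30],
  [[0,0,0],[0,0,-40],30],
  [[0,0,0],[0,0,-30],30],
  [[0,0,0],[0,0,-20],30],
])

```text
time: 32.27
tool_pos: [0.52, -0.3264, 0.3036]
tcp_rot: [3.123, 0.31, 0.007]
wrist_force: [0.8, 0.0, -0.1]
width: 0.413
grip_force: 22.0
```

>>> step_arm([
  [[0,0,0],[0,0,0],30],
  [[0,0,0],[0,0,0],30],
])

```text
time: 32.43
tool_pos: [0.5197, -0.3262, 0.3011]
tcp_rot: [3.123, 0.31, 0.005]
wrist_force: [0.2, 0.3, -0.4]
width: 0.414
grip_force: 22.0
```

Run:
```python
from h import *
s,Q=st(); print(s["q"].round(2),"target s1 centre"); 
b=np.array([.474,.1206])-.001*np.array([.996,-.0895])
print("world d",(b-s["tool_pos"][:2]).round(4), "tool",(1000*Q.T@(np.r_[b,.30]-s["tool_pos"])).round(1))
```

```text
pos [ 0.5197 -0.3262  0.3011] F [ 0.2  0.3 -0.4] M [ 0.02 -0.02  0.03] zax [ 0.004 -0.003] w 0.414
[-0.6   0.15  1.75 -0.    1.24  0.77] target s1 centre
world d [-0.0467  0.4469] tool [ 4.210e+01 -4.474e+02 -2.000e-01]
```

>>> step_arm([
  [[0,0,0],[0,0,-40],30],
  [[0,0,0],[3.5,-37.3,0],30],
  [[0,0,0],[3.5,-37.3,0],30],
  [[0,0,0],[3.5,-37.3,0],30],
  [[0,0,0],[3.5,-37.3,0],30],
])

```text
time: 32.85
tool_pos: [0.5019, -0.1751, 0.3362]
tcp_rot: [-3.124, -0.308, 0.005]
wrist_force: [0.8, 0.6, -0.5]
width: 0.414
grip_force: 22.0
```

>>> step_arm([
  [[0,0,0],[3.5,-37.3,0],30],
  [[0,0,0],[3.5,-37.3,0],30],
  [[0,0,0],[3.5,-37.3,0],30],
  [[0,0,0],[3.5,-37.3,0],30],
  [[0,0,0],[3.5,-37.3,0],30],
])

```text
time: 33.27
tool_pos: [0.4822, 0.0113, 0.3362]
tcp_rot: [-3.126, -0.31, 0.006]
wrist_force: [1.0, 0.1, 0.3]
width: 0.415
grip_force: 22.0
```

>>> step_arm([
  [[0,0,0],[3.5,-37.3,0],30],
  [[0,0,0],[3.5,-37.3,0],30],
  [[0,0,0],[3.5,-37.3,0],30],
  [[0,0,-0.117],[0,0,0],30],
  [[0,0,-0.117],[0,0,0],30],
])

```text
time: 33.68
tool_pos: [0.4705, 0.1237, 0.336]
tcp_rot: [-3.065, -0.688, 0.007]
wrist_force: [0.0, -0.2, -1.0]
width: 0.413
grip_force: 22.0
```

>>> step_arm([
  [[0,0,-0.117],[0,0,0],30],
  [[0,0,-0.117],[0,0,0],30],
  [[0,0,-0.117],[0,0,0],30],
  [[0,0,-0.117],[0,0,0],30],
  [[0,0,-0.117],[0,0,0],30],
])

```text
time: 34.1
tool_pos: [0.471, 0.1213, 0.336]
tcp_rot: [-2.739, -1.537, 0.007]
wrist_force: [0.3, -0.3, -0.7]
width: 0.415
grip_force: 22.0
```

>>> step_arm([
  [[0,0,-0.117],[0,0,0],30],
  [[0,0,-0.117],[0,0,0],30],
  [[0,0,-0.117],[0,0,0],30],
  [[0,0,-0.114],[0,0,0],30],
  [[0,0,0],[0,0,35],30],
])

```text
time: 34.52
tool_pos: [0.4751, 0.1221, 0.3081]
tcp_rot: [2.309, 2.123, 0.014]
wrist_force: [1.6, -0.4, -0.1]
width: 0.415
grip_force: 22.0
```

>>> step_arm([
  [[0,0,0],[0,0,0],30],
  [[0,0,0],[0,0,0],30],
  [[0,0,0],[0,0,0],30],
  [[0,0,0],[0,0,0],30],
])

```text
time: 34.85
tool_pos: [0.4725, 0.1215, 0.3042]
tcp_rot: [2.318, 2.12, 0.001]
wrist_force: [-0.7, 0.3, -0.9]
width: 0.412
grip_force: 22.1
```

Run:
```python
from h import *
s=read_state(); handles('w26',s["tool_pos"][2]-.048); print(s["q"].round(2))
Q=R.from_rotvec(s["tcp_rot"]).as_matrix();t=s["tool_pos"]
T=lambda rc,z:(1000*Q.T@(ray("wrist",rc,z)-t)).round(1).tolist()
im=cv2.imread('pics/w26.png').astype(int)[:,:,::-1]
for r in (80,100,140,160,180,200,220): 
    e=np.abs(np.diff(im[r],axis=0)).sum(1); c=np.where(e>60)[0]; print(r,[(int(i),im[r,i+2].tolist(),T((r,i+1),.15)[:2]) for i in c if 230<i<320][:12])
```

```text
pos [0.4725 0.1215 0.3042] F [-0.7  0.3 -0.9] M [ 0.   -0.01  0.06] zax [0.001 0.   ] w 0.412
yaw -1.6601
0.93 228 323 [(233, 325), (261, 325)] mid [ 5.3  1.7 48. ] w 35.7 dx -5.8
[(0.78, [260.2, 275.0], [1.4, 1.4, 82.0])]
[ 0.2  -0.1   1.99  0.    1.25  0.29]
80 [(288, [121, 70, 41], [88.8, 9.9])]
100 []
140 [(238, [149, 92, 43], [53.0, -21.4]), (262, [229, 144, 66], [53.0, -6.2]), (275, [158, 97, 46], [53.1, 2.0])]
160 [(248, [159, 89, 50], [40.4, -15.3]), (262, [230, 142, 66], [40.4, -6.3]), (263, [224, 138, 65], [40.4, -5.7]), (275, [67, 35, 21], [40.4, 2.1])]
180 [(287, [223, 177, 106], [27.4, 9.9]), (288, [220, 175, 106], [27.4, 10.6]), (295, [255, 255, 181], [27.4, 15.2]), (296, [255, 252, 170], [27.4, 15.8])]
200 [(263, [186, 114, 53], [14.0, -5.9]), (276, [137, 109, 67], [14.0, 2.8]), (277, [172, 135, 82], [14.0, 3.4]), (278, [248, 209, 126], [14.0, 4.1]), (279, [239, 201, 121], [14.0, 4.8]), (288, [199, 160, 103], [14.0, 10.7]), (292, [255, 255, 183], [14.0, 13.4]), (293, [255, 253, 177], [14.0, 14.1])]
220 [(243, [13, 16, 17], [0.2, -19.4]), (247, [148, 82, 45], [0.2, -16.7]), (248, [154, 85, 46], [0.2, -16.1]), (268, [255, 184, 83], [0.2, -2.6]), (269, [254, 177, 80], [0.2, -1.9]), (275, [129, 103, 65], [0.2, 2.1]), (278, [231, 185, 111], [0.2, 4.2]), (279, [224, 179, 109], [0.2, 4.8]), (287, [153, 121, 71], [0.2, 10.2]), (288, [159, 126, 73], [0.2, 10.9]), (295, [7, 10, 19], [0.2, 15.6]), (296, [20, 19, 23], [0.2, 16.3])]
```

>>> step_arm([
  [[0,0,0],[0,0.4,15],30],
  [[0,0,0],[0,0,20],30],
  [[0,0,0],[0,0,15],30],
  [[0,0,0],[0,0,5],30],
  [[0,0,0],[0,0,0],30],
])

```text
time: 35.42
tool_pos: [0.4718, 0.1213, 0.2474]
tcp_rot: [-2.317, -2.119, 0.003]
wrist_force: [0.0, 0.8, -0.7]
width: 0.41
grip_force: 22.0
```

>>> step_arm([
  [[0,0,0],[0,0,5],30],
  [[0,0,0],[0,0,0],30],
  [[0,0,0],[0,0,0],30],
  [[0,0,0],[0,0,0],30],
])

```text
time: 35.75
tool_pos: [0.4731, 0.1215, 0.2444]
tcp_rot: [2.318, 2.12, 0.002]
wrist_force: [0.9, 0.1, -0.4]
width: 0.416
grip_force: 22.0
```

>>> step_arm([
  [[0,0,0],[0,0,0.5],44],
  [[0,0,0],[0,0,0],48],
  [[0,0,0],[0,0,0],54],
  [[0,0,0],[0,0,0],62],
  [[0,0,0],[0,0,0],70],
])

```text
time: 36.17
tool_pos: [0.4726, 0.1214, 0.2432]
tcp_rot: [2.318, 2.12, 0.0]
wrist_force: [-0.3, 0.6, -0.3]
width: 0.818
grip_force: 0.0
```

>>> step_arm([
  [[0,0,0],[0,0,0],75],
  [[0,0,0],[0,0,0],75],
  [[0,0,0],[0,0,-20],80],
  [[0,0,0],[0,0,-30],80],
  [[0,0,0],[0,0,-20],80],
])

```text
time: 36.58
tool_pos: [0.4727, 0.1214, 0.3145]
tcp_rot: [2.318, 2.12, 0.001]
wrist_force: [-0.1, 0.1, -0.3]
width: 0.936
grip_force: 0.0
```

>>> step_arm([
  [[0,0,0],[0,0,0],80],
  [[0,0,0],[0,0,0],80],
  [[0,0,0],[0,0,0],80],
  [[0,0,0],[0,0,0],80],
])

```text
time: 36.92
tool_pos: [0.4718, 0.1213, 0.3115]
tcp_rot: [-2.317, -2.119, 0.004]
wrist_force: [0.2, -0.1, -0.1]
width: 0.939
grip_force: 0.0
```

Run:
```python
from h import *
handles('w27',.196)
S,T=P("scene"),P("top")
def pr(p,X): v=p@np.r_[X,1]; return (v[1::-1]/v[2]).round(1)
for c,p in (("scene",S),("top",T)):
    save(c,c+"27")
    for q in ("clip1","pocket1","pocket1_seat"): print(c,q,[(round(d["score"],2),np.round(d["at"],1).tolist()) for d in tip_of(c,q) if d["score"]>.2])
    for X in ([.473,.1215,.162],[.453,-.109,.162]): print("expect clip",pr(p,np.array(X)))
```

```text
pos [0.4718 0.1213 0.3115] F [ 0.2 -0.1 -0.1] M [0.01 0.04 0.01] zax [-0.003 -0.001] w 0.939
yaw -1.6598
0.79 231 326 [(215, 259), (215, 258)] mid [  1.7   3.  115.4] w 53.6 dx 0.4
[(0.71, [222.6, 278.5], [-0.2, 3.5, 149.4])]
scene clip1 [(0.74, [153.5, 301.1]), (0.51, [191.3, 298.3]), (0.46, [167.3, 298.0])]
scene pocket1 [(0.98, [227.6, 278.0]), (0.96, [274.1, 312.9]), (0.7, [190.0, 299.8]), (0.7, [226.8, 353.3]), (0.33, [201.8, 360.2])]
scene pocket1_seat [(0.88, [168.0, 295.5])]
expect clip [190.  360.4]
expect clip [154.  300.3]
top clip1 [(0.84, [293.1, 336.9]), (0.59, [298.2, 439.4])]
top pocket1 [(0.93, [230.0, 304.0]), (0.83, [288.3, 328.0]), (0.75, [279.5, 223.4]), (0.65, [203.4, 220.6]), (0.55, [149.5, 364.3])]
top pocket1_seat [(0.96, [286.2, 330.0]), (0.21, [300.8, 439.6])]
expect clip [282.8 217.7]
expect clip [292.3 334.7]
```

```bash
python3 -c "
from workcell import finish_job
print(finish_job())"
```

```text
the job is handed in; nothing more can be done
None
```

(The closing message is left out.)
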